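# Renew the snap rings on espresso group necks

## Task

Renew the snap rings on the service stand: pinching a ring's two upright eyes together spreads it. Take every worn brown ring off its group neck and put it in the red scrap box, and fit the new rings from the blue tray so that each of the three necks carries one new ring, contracted and lying flat, fully in its groove. Leave the jug, the tamper and the tin where they are.

Things in the scene. Friction and masses are not known exactly. Their poses are not given: they have to be found in the camera images.
- neck1 (a point): Seat of neck 1, at the stand's +y end: where the centre point of a ring in its groove lies, on the neck's axis, 38 mm above the bench. Axes: x away from the robot, z up. Neck from below: steel flange 76 mm across, its top 34 mm above the bench; brass groove floor 53 mm across, 12 mm high; steel lip 59 mm across, 10 mm high, chamfered on top, ending 56 mm above the bench.
- neck2 (a point): Seat of neck 2, in the middle of the stand, the same as neck 1. The necks are 115 mm apart, and greased.
- neck3 (a point): Seat of neck 3, at the stand's -y end, the same as neck 1.
- new1_c (a point): New steel snap ring with green eyes, 8 mm thick, 54 mm inside and 66 mm outside at rest, 100 g; starts in the tray. Point: ring centre, half-way up its thickness; x points to the eyes, z up to the side where the eyes stand. The eyes are two upright plates, 16 mm long and 6 mm thick; at rest 51 mm from the point along x, at y = +30 and -30 mm, 68 mm over all; tops 42 mm above the point.
- new2_c (a point): Another new ring, same as new1; starts in the tray. How all rings work: two halves are hinged at the back and sprung shut, and their ends cross before the eyes, so pinching the eyes together spreads the ring. It takes 4 N at first, 7 N at the stop, where the eyes are 22 mm over all, parallel to each other; pinch with 20 N or more. Let go, it springs back.
- new3_c (a point): Another new ring, same as new1; starts in the tray. Fitting any ring: at rest it cannot pass the lip of a neck; spread to the stop it clears the lip by about 4 mm all round when the neck's axis is 52 mm behind the midpoint of the eyes (the ring's own centre is then 56 mm behind it). Lower it until it lies on the flange, then let it contract.
- worn1_c (a point): Worn rust-brown snap ring with orange eyes, otherwise the same as new1 (same point and axes). Starts seated in the groove of a neck with its eyes facing roughly away from the robot; may be absent.
- worn2_c (a point): Worn rust-brown snap ring with orange eyes, otherwise the same as new1 (same point and axes). Starts seated in the groove of a neck with its eyes facing roughly away from the robot; may be absent.
- worn3_c (a point): Worn rust-brown snap ring with orange eyes, otherwise the same as new1 (same point and axes). Starts seated in the groove of a neck with its eyes facing roughly away from the robot; may be absent.
- stand: Grey service stand fixed to the bench, plate 110 (x) x 350 (y) x 20 mm with the three upturned group necks on it; origin at the centre of its underside.
- tray: Shallow blue parts tray fixed to the bench, 130 (x) x 320 (y) mm, three compartments in a row along y, 106 mm apart, floor 5 mm thick, walls 14 mm high; origin at the centre of its underside.
- scrap_c (a point): Loose red scrap box, open on top, 125 (x) x 290 (y) x 28 mm, walls and floor 4 mm, 700 g. Point: its centre, 14 mm above its underside; x and y along its sides. Room for three rings side by side along y, eyes pointing along its x.
- jug_c (a point): Steel milk jug, a bystander, 72 mm across, 95 mm high; point at its centre.
- tamper_c (a point): Steel coffee tamper, a bystander, 58 mm across, 88 mm high; point at its centre.
- tin_c (a point): Black coffee tin with a paper band, a bystander, 70 mm across, 110 mm high; point at its centre.
Things that resemble listed ones, but are neither listed nor needed, are in the scene too. Leave any pink, purple or turquoise look-alike of the part that bears worn2_c alone.

How it is judged:
At the end, for the whole second after the job is handed in: Each neck carries a new ring in its groove: centre within 6 mm of the neck's axis, at most 5 mm above or 4 mm below the seat point, tilted under 0.12 rad; every worn ring lies inside the red box (centre between its walls, under 50 mm above the box's centre), and the box stands level (((horizontal distance between new1_c and neck1 below 0.006 m and z of new1_c in the frame of neck1 between -0.004 and 0.005 m and angle between new1_c's own z axis and vertical below 0.12 rad) or (horizontal distance between new2_c and neck1 below 0.006 m and z of new2_c in the frame of neck1 between -0.004 and 0.005 m and angle between new2_c's own z axis and vertical below 0.12 rad) or (horizontal distance between new3_c and neck1 below 0.006 m and z of new3_c in the frame of neck1 between -0.004 and 0.005 m and angle between new3_c's own z axis and vertical below 0.12 rad)) and ((horizontal distance between new1_c and neck2 below 0.006 m and z of new1_c in the frame of neck2 between -0.004 and 0.005 m and angle between new1_c's own z axis and vertical below 0.12 rad) or (horizontal distance between new2_c and neck2 below 0.006 m and z of new2_c in the frame of neck2 between -0.004 and 0.005 m and angle between new2_c's own z axis and vertical below 0.12 rad) or (horizontal distance between new3_c and neck2 below 0.006 m and z of new3_c in the frame of neck2 between -0.004 and 0.005 m and angle between new3_c's own z axis and vertical below 0.12 rad)) and ((horizontal distance between new1_c and neck3 below 0.006 m and z of new1_c in the frame of neck3 between -0.004 and 0.005 m and angle between new1_c's own z axis and vertical below 0.12 rad) or (horizontal distance between new2_c and neck3 below 0.006 m and z of new2_c in the frame of neck3 between -0.004 and 0.005 m and angle between new2_c's own z axis and vertical below 0.12 rad) or (horizontal distance between new3_c and neck3 below 0.006 m and z of new3_c in the frame of neck3 between -0.004 and 0.005 m and angle between new3_c's own z axis and vertical below 0.12 rad)) and x of worn1_c in the frame of scrap_c between -0.055 and 0.055 m and y of worn1_c in the frame of scrap_c between -0.14 and 0.14 m and z of each of worn1_c, worn2_c, worn3_c in the frame of scrap_c below 0.05 m and x of worn2_c in the frame of scrap_c between -0.055 and 0.055 m and y of worn2_c in the frame of scrap_c between -0.14 and 0.14 m and x of worn3_c in the frame of scrap_c between -0.055 and 0.055 m and y of worn3_c in the frame of scrap_c between -0.14 and 0.14 m and angle between scrap_c's own z axis and vertical below 0.1 rad); the robot touches nothing.
It fails at once if the jug is knocked over or pushed more than 3 cm (distance of jug_c from where it was at the start of the episode above 0.03 m or angle between jug_c's own z axis and vertical above 0.4 rad).
It fails at once if the tamper is knocked over or pushed more than 3 cm (distance of tamper_c from where it was at the start of the episode above 0.03 m or angle between tamper_c's own z axis and vertical above 0.4 rad).
It fails at once if the tin is knocked over or pushed more than 3 cm (distance of tin_c from where it was at the start of the episode above 0.03 m or angle between tin_c's own z axis and vertical above 0.4 rad).
Of worn1, worn2, worn3 only 2 to 3 are there at a start; the rules pass over those that are not, and their reading is None.
At some moment in a run one of scrap may be knocked a few centimetres aside while the robot is not near it.
Once in a run the grip may slacken for a moment while it holds something.
It also fails if it takes over 210 s, if anything falls off the work surface, if the arm or the gripper's body presses on something with over 40 N, if the wrist force passes 120 N, or if a joint passes its speed limit or range.

## Robot

A 7-joint arm with a two-finger parallel gripper is mounted at the origin on the work surface. World frame = base frame: x ahead of the robot, y to its left, z up, the work surface at z = 0. Lengths are in m, angles in rad, forces in N, time in s.
With the tool pointing down it reaches from about 0.425 to 0.875 m from the base axis. Payload 8.4 kg.
Tool frame: the origin (TCP) lies at the very end of the fingers, on their centre line; the grasp point (between the pads) lies 19 mm behind it (grip_point_offset is the distance from the TCP to the grasp point, in m); z points along the fingers, y is the line along which they close (so a half turn about z gives the same grasp; the last joint's range is limited). The gripper opens to 85 mm and grips with 20 to 120 N. Pads are 22 mm wide; open, the fingers measure 114 mm over their backs; the gripper's body (76 mm by 85 mm) begins 54 mm behind the grasp point. The pads swing forward as they close: fully open they stand 13 mm farther back than shut.
Start: joints at [-1.329, 0.333, 0.04, 1.465, -0.013, 1.343, -0.059], TCP at [0.217, 0.613, 0.231] pointing down, gripper open.
Joint ranges: [-2.58, 2.58], [-0.38, 2.09], [-1.3, 1.39], [0.25, 2.4], [-1.5, 4.64], [0.08, 2.09], [-2.65, 2.65]. Speed limits (rad/s): [2.22, 2.22, 2.79, 2.79, 3.14, 3.14, 3.14].

## Interface

Orientations are given as a unit quaternion [x, y, z, w].
In Python, from rig import read_state, capture, finish_job, outline_of, pinpoint, grip_point_offset gives the robot as it stands. The module is installed in compiled form; this text tells all that it offers.
- The arm moves only by the tool carry_out, never from a script. Its argument "rows" is a list of rows, each an object with "dp": the shift along the tool's x, y, z scaled (see below), a list of three; "roll": the turn about the tool's z scaled (see below); "grip": the finger opening in mm, from 0 to 85.4. In form: [{"dp": [dx, dy, dz], "roll": roll, "grip": grip}, ...]. A call has 1 to 8 rows; each row shifts and turns the commanded pose from where the row before left it, along the tool's axes as they then stand; what a row does not reach is not made up. The controller multiplies each number of a shift by 0.02 m and each number of a turn by 0.1 rad. A row lasts 1/8 s, in which the tool goes at most 62.5 mm and 10.7 degrees, less where a joint would pass 70% of its speed; a pose out of reach is approached as far as the arm can. A call with a number of a shift or a turn outside -1 to 1 is refused whole. A call with a gripper value outside its range is refused whole. The fingers move at their own pace and stop on an object; "squeeze" is the grip in N (left out, the last holds). Time passes only in rows, so rows that do not move let the fingers close. It gives the time, the measured TCP pose, the force, the opening and the grip force at its end, in the units of the state.
- read_state(): the state, without advancing time (a new reading comes with each control period).
- capture(name): name is "scene" or "top"; returns a dict with "color" (420x560x3 uint8, red, green, blue), "range_z" (420x560 float32, m along the optical axis (not along the pixel's ray), 0 where there is no reading), "K" (3x3 intrinsics, pixels), "T" (4x4, takes a point from camera to world coordinates). Camera axes: x right, y down, z forward; pixel columns grow to the right and rows downward; lengths in m; the calibration is good to about 2 mm. A picture is of the moment at which its call begins.
- finish_job(): hands the job in; it is judged then, once.
Trained networks look in a picture, given as the dict that the camera call returned (one of the last four; its "shot" number tells which), for a name from the list of things; names that differ only in an ending like _2 or _b are one class to them, and where a whole thing is asked for, a point or a joint stands for the part that bears it (a point fixed in the world has none). Each returns a list of dicts, best first, with "confidence" (0 to 1); they miss things now and then, are a little off and sometimes report something else, mostly with a low value. They report only what shows in the picture. A call takes as long as a camera call. They do not tell look-alikes from the thing itself.
- outline_of(picture, target): "region" (420x560 bool, what is visible of it) and "pixel" ([column, row] in pixels, amid what is visible of it).
- pinpoint(picture, target): "pixel" ([column, row] in pixels: a listed point, or the origin of a listed thing).
The state is a dict: "t": time; "qpos": joint angles; "joint_vel": joint speeds; "tau": joint torques, N m; "ee_pos": TCP position; "eef_rot": TCP orientation; "contact_force": force on the tool from outside, world axes, zero at the start; "wrist_torque": the same for the moment, N m; "opening": opening from 0.0 (shut) to 1.0 (fully open); "grasp_force": force on a finger pad.
Only numpy, scipy, OpenCV 4.12 (cv2) and the standard library are available. Lean on these libraries where they do the work, as an engineer would, in place of code of your own. Each camera call takes 0.05 s, during which the arm holds its last target. There are 200 camera calls.

## Working session

There is one attempt and no reset: what is moved stays moved. The work goes in short steps, Python scripts to look and compute and a tool call to move; the robot and the scene stay as the last step left them, time stands still between calls to the robot, and variables do not carry over. Pictures are saved under pics/ and viewed, at most 14 in all, crops included, and the job is handed in when it is done.

Besides the shell and the picture viewer there is one more tool, called after "Emit:" as name([rows], argument=value, ...), one row to a line, values as JSON. carry_out: Moves the arm, as the interface text tells. Shifts and turns lie within -1 to 1; 1 stands for 0.02 m of shift or 0.1 rad of turn. Its arguments: {"type":"object","properties":{"rows":{"type":"array"},"squeeze":{"type":"number"}},"required":["rows"]}

```bash
mkdir -p pics; cat > h.py <<'E'
import numpy as np, cv2
from rig import *
def w(p,px,z=None):
    # pixel -> world; by depth, or on plane z
    K,T=p["K"],p["T"]; r=np.linalg.inv(K)@[px[0],px[1],1]
    if z is None:
        u,v=int(round(px[0])),int(round(px[1])); d=p["range_z"][max(v-1,0):v+2,max(u-1,0):u+2]; d=d[d>0]
        return T[:3,:3]@(r*np.median(d))+T[:3,3] if d.size else None
    d=T[:3,:3]@r; return T[:3,3]+d*(z-T[2,3])/d[2]
def save(p,n,box=None,s=1):
    im=p["color"][...,::-1]
    if box: im=im[box[1]:box[3],box[0]:box[2]]
    cv2.imwrite("pics/"+n,cv2.resize(im,None,fx=s,fy=s,interpolation=cv2.INTER_CUBIC))
E
python3 - <<'E'
from h import *
np.set_printoptions(precision=3,suppress=True)
for k,v in read_state().items(): print(k,v)
print(grip_point_offset)
for c in("top","scene"):
    p=capture(c); save(p,c+"0.png"); print(c,p["T"],p["K"][0])
    for n in "neck1 neck2 neck3 new1_c worn1_c scrap_c stand tray jug_c tamper_c tin_c".split():
        for d in pinpoint(p,n): print(n,np.round(d["pixel"]),round(d["confidence"],2),w(p,d["pixel"]))
E
```

```text
t 0.0
qpos [-1.329  0.334  0.04   1.466 -0.013  1.343 -0.058]
joint_vel [ 0.001  0.001  0.001 -0.     0.002 -0.002  0.002]
tau [  0.    -65.855   1.366 -40.557   0.017   0.012  -0.   ]
ee_pos [0.217 0.612 0.23 ]
eef_rot [ 0.17   0.986 -0.001 -0.   ]
contact_force [-0.316 -0.63   0.644]
wrist_torque [ 0.035 -0.068 -0.005]
grasp_force 0.0
opening 0.9980482351861177
0.0187
top [[ 0.011 -0.99   0.138  0.401]
 [-1.    -0.011  0.003 -0.057]
 [-0.001 -0.138 -0.99   1.295]
 [ 0.     0.     0.     1.   ]] [422.356   0.    278.568]
neck1 [297. 223.] 0.95 [ 0.533 -0.107  0.057]
neck1 [334. 220.] 0.89 [ 0.541 -0.218  0.057]
neck1 [372. 227.] 0.8 [ 0.523 -0.33   0.056]
neck2 [297. 223.] 0.95 [ 0.533 -0.107  0.057]
neck2 [334. 220.] 0.89 [ 0.541 -0.218  0.057]
neck2 [372. 227.] 0.8 [ 0.523 -0.33   0.056]
neck3 [297. 223.] 0.95 [ 0.533 -0.107  0.057]
neck3 [334. 220.] 0.89 [ 0.541 -0.218  0.057]
neck3 [372. 227.] 0.8 [ 0.523 -0.33   0.056]
new1_c [157. 224.] 0.6 [0.532 0.32  0.006]
worn1_c [191. 216.] 0.55 [0.555 0.216 0.005]
scrap_c [263. 270.] 0.64 [ 0.395 -0.008  0.004]
stand [334. 223.] 0.88 [ 
[... 472 characters left out ...]
.555 -0.223  0.057]
neck1 [166. 219.] 0.57 [ 0.546 -0.329  0.057]
neck2 [251. 211.] 0.74 [ 0.562 -0.104  0.058]
neck2 [206. 216.] 0.69 [ 0.555 -0.223  0.057]
neck2 [166. 219.] 0.57 [ 0.546 -0.329  0.057]
neck3 [251. 211.] 0.74 [ 0.562 -0.104  0.058]
neck3 [206. 216.] 0.69 [ 0.555 -0.223  0.057]
neck3 [166. 219.] 0.57 [ 0.546 -0.329  0.057]
new1_c [389. 191.] 0.91 [0.521 0.31  0.004]
scrap_c [276. 174.] 0.97 [ 0.381 -0.003  0.005]
scrap_c [346. 263.] 0.68 [0.794 0.085 0.091]
stand [211. 223.] 0.91 [ 0.573 -0.213  0.045]
tray [362. 206.] 0.88 [0.562 0.212 0.004]
jug_c [348. 262.] 0.7 [0.793 0.09  0.094]
tamper_c [264. 266.] 0.61 [ 0.748 -0.097  0.066]
tin_c [426. 231.] 0.59 [0.742 0.303 0.09 ]
```

View pics/top0.png

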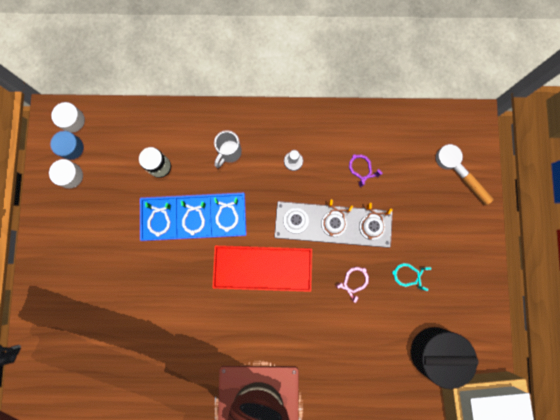

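View pics/scene0.png

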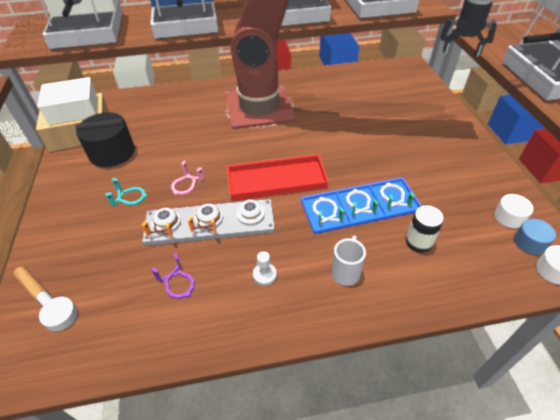

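The top view shows three necks at (297,220), (335,222) and (374,226). Neck 1 is empty. Necks 2 and 3 carry brown rings with orange eyes.

- **Look-alikes:** purple at (363,168), pink at (353,283) and turquoise at (410,277) all lie loose on the bench. I leave those alone. The brown, orange-eyed rings on the necks fit the description.
- **New rings:** the three lie in the tray at (158,218), (193,216) and (228,214).

```bash
cat >> h.py <<'E'
np.set_printoptions(precision=4,suppress=True)
def cloud(p):
    z=p["range_z"]; v,u=np.nonzero(z>0); d=z[v,u]
    P=(np.linalg.inv(p["K"])@np.stack([u*d,v*d,d]))
    hsv=cv2.cvtColor(p["color"],cv2.COLOR_RGB2HSV)[v,u].astype(int)
    return (p["T"][:3,:3]@P).T+p["T"][:3,3],hsv,np.stack([u,v],1)
def blobs(p,name,zlo,lo=4):
    """eye blobs: 'orange' or 'green' -> list of (n, mean, zmax)"""
    P,h,uv=cloud(p); H,S,V=h.T
    m={"orange":(H>=7)&(H<=19)&(S>170)&(V>120),"green":(H>=50)&(H<=85)&(S>110)&(V>40)}[name]
    m&=(P[:,2]>zlo)&(P[:,0]>.3)&(P[:,0]<.75)&(abs(P[:,1])<.5)
    im=np.zeros(p["range_z"].shape,np.uint8); im[uv[m,1],uv[m,0]]=1
    n,L=cv2.connectedComponents(im); lab=L[uv[:,1],uv[:,0]]*m
    return [((lab==i).sum(),P[lab==i].mean(0),P[lab==i].min(0),P[lab==i].max(0)) for i in range(1,n) if (lab==i).sum()>=lo]
E
python3 - <<'E'
from h import *
ps=[capture("top"),capture("scene")]
save(ps[0],"crop_top.png",(265,190,405,250),5.5); save(ps[1],"crop_scene.png",(130,170,430,280),2.6)
for p in ps:
    print("----")
    for c,z in(("orange",.06),("green",.02)):
        for b in blobs(p,c,z): print(c,*b)
    for n,z in(("neck1",.038),("new1_c",.009),("worn1_c",.038),("scrap_c",.014),("stand",0),("tray",0)):
        for d in pinpoint(p,n): print(n,d["pixel"],round(d["confidence"],2),w(p,d["pixel"],z)[:2])
    P,h,_=cloud(p)
    for y0 in(-.105,-.219,-.33):
        m=(abs(P[:,2]-.056)<.004)&(np.hypot(P[:,0]-.54,P[:,1]-y0)<.04)&(h[:,1]<120)
        q=P[m]; c,r=cv2.minEnclosingCircle((q[:,:2]*1000).astype(np.float32)); print("lip",m.sum(),q.mean(0),c,r)
    H,S,V=h.T; m=((H<4)|(H>176))&(S>200)&(V>150)&(P[:,2]>.02)&(P[:,2]<.04)&(P[:,0]>.25)
    print("box",cv2.minAreaRect((P[m][:,:2]*1000).astype(np.float32)),P[m].mean(0))
    m=(H>100)&(H<125)&(S>170)&(V>80)&(P[:,2]<.03)&(P[:,1]<.42)&(P[:,0]<.65)&(P[:,0]>.4)
    print("tray",cv2.minAreaRect((P[m][:,:2]*1000).astype(np.float32)))
E
```

```text
----
orange 13 [ 0.5827 -0.3159  0.0749] [ 0.5759 -0.3192  0.0643] [ 0.5916 -0.3143  0.0824]
orange 8 [ 0.5669 -0.3722  0.0718] [ 0.5619 -0.377   0.0616] [ 0.5761 -0.3692  0.0809]
green 10 [0.5993 0.1351 0.0448] [0.5934 0.1329 0.0286] [0.606  0.1373 0.0528]
green 11 [0.6002 0.0761 0.0511] [0.5946 0.0744 0.0445] [0.6069 0.0794 0.0574]
green 16 [0.5899 0.235  0.0456] [0.5836 0.2319 0.0268] [0.5961 0.2383 0.0541]
green 16 [0.5843 0.3412 0.0434] [0.5791 0.338  0.0242] [0.5899 0.3462 0.0556]
green 18 [0.5835 0.2813 0.0417] [0.5768 0.2793 0.0211] [0.5895 0.2855 0.0551]
green 16 [0.5876 0.1753 0.0451] [0.5814 0.1719 0.0275] [0.5936 0.1787 0.0562]
neck1 [372.8, 224.7] 0.77 [ 0.5323 -0.335 ]
neck1 [334.3, 222.1] 0.64 [ 0.5389 -0.2201]
new1_c [163.2, 220.9] 0.6 [0.5399 0.3   ]
worn1_c [156.3, 163.6] 0.28 [0.7123 0.3216]
scrap_c [259.7, 268.0] 0.56 [0.4004 0.0018]
stand [334.3, 221.8] 0.9 [ 0.544 -0.225]
tray [191.4, 215.3] 0.8 [0.5593 0.2162]
lip 224 [ 0.5432 -0.1038  0.0556] (543.3992919921875, -103.99299621582031) 28.672910690307617
lip 231 [ 0.5347 -0.219   0.0553] (535.0418090820312, -218.
[... 1509 characters left out ...]
97 [ 0.396  -0.0129]
scrap_c [247.2, 210.6] 0.55 [ 0.521  -0.1118]
stand [209.8, 225.0] 0.83 [ 0.5407 -0.2204]
stand [390.6, 190.8] 0.32 [0.5159 0.3181]
tray [363.5, 209.4] 0.77 [0.5707 0.2155]
lip 233 [ 0.5476 -0.1046  0.056 ] (546.4004516601562, -104.1975326538086) 28.177640914916992
lip 241 [ 0.5394 -0.219   0.056 ] (537.3128051757812, -218.93011474609375) 28.806949615478516
lip 247 [ 0.5305 -0.333   0.0561] (530.1780395507812, -332.6398010253906) 28.440893173217773
box ((0.0, 0.0), (0.0, 0.0), 0.0) [nan nan nan]
tray ((556.8551025390625, 209.20782470703125), (131.55294799804688, 318.0018005371094), 3.624633550643921)<stdin>:15: RuntimeWarning: Mean of empty slice.
  ret = um.true_divide(
```

View pics/crop_top.png

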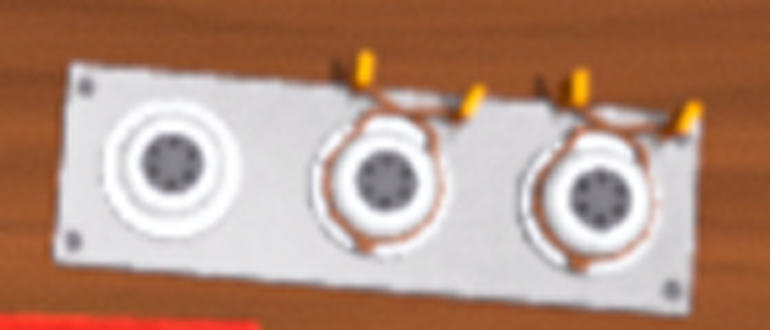

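View pics/crop_scene.png

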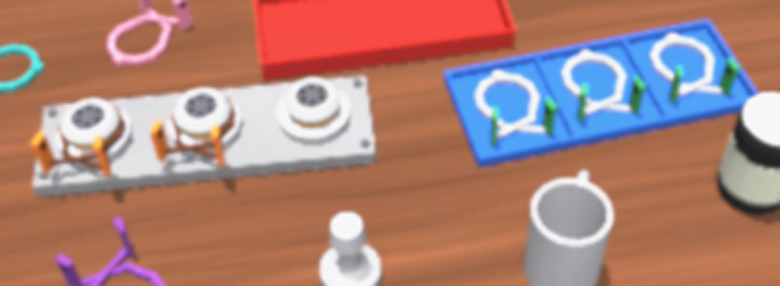

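Necks 2 and 3 hold the worn rings, with orange eyes at (365,70)/(470,103) and (580,87)/(687,118) in the top crop. The pink, purple and turquoise ones are loose look-alikes. I start with the worn ring on neck 2.

```bash
cat >> h.py <<'E'
def plan(x,y,z,yaw=None):
    """shift in tool units from the measured pose to TCP target, and roll units so the closing line is ring yaw+90 deg"""
    from scipy.spatial.transform import Rotation as R
    s=read_state(); M=R.from_quat(s["eef_rot"]).as_matrix(); e=np.array(s["ee_pos"])
    d=M.T@(np.array([x,y,z])-e)/.02; th=np.degrees(np.arctan2(M[1,1],M[0,1]))
    out="t %.1f pos %s th %.1f tilt %.3f units %s"%(s["t"],np.round(e,4),th,np.hypot(M[0,2],M[1,2]),np.round(d,2))
    if yaw is not None: out+=" roll %.2f"%(-np.radians((yaw+90-th+90)%180-90)/.1)
    print(out)
E
python3 -c "
from h import *
plan(.586,-.234,.14,-16.8)"
```

```text
t 1.9 pos [0.2173 0.6126 0.2313] th 70.5 tilt 0.000 units [-31.53 -33.73   4.57] roll -0.48
```

Emit:
carry_out([
  {"dp": [-0.9,-0.9,0],"roll": -0.48,"grip": 85},
  {"dp": [-1,-1,0],"roll": 0,"grip": 85},
  {"dp": [-1,-1,0],"roll": 0,"grip": 85},
  {"dp": [-1,-1,0],"roll": 0,"grip": 85},
  {"dp": [-1,-1,0],"roll": 0,"grip": 85},
  {"dp": [-1,-1,0],"roll": 0,"grip": 85},
  {"dp": [-1,-1,0],"roll": 0,"grip": 85},
  {"dp": [-1,-1,0],"roll": 0,"grip": 85},
], squeeze=60)

```text
t: 2.9
ee_pos: [0.3223, 0.4143, 0.2315]
eef_rot: [0.146, 0.989, 0.0, 0.0]
contact_force: [-0.5, -0.1, 0.5]
opening: 0.993
grasp_force: 0.0
```

Emit:
carry_out([
  {"dp": [-1,-1,0],"roll": 0,"grip": 85},
  {"dp": [-1,-1,0],"roll": 0,"grip": 85},
  {"dp": [-1,-1,0],"roll": 0,"grip": 85},
  {"dp": [-1,-1,0],"roll": 0,"grip": 85},
  {"dp": [-1,-1,0],"roll": 0,"grip": 85},
  {"dp": [-1,-1,0],"roll": 0,"grip": 85},
  {"dp": [-1,-1,0],"roll": 0,"grip": 85},
  {"dp": [-1,-1,0],"roll": 0,"grip": 85},
])

```text
t: 3.9
ee_pos: [0.4293, 0.2149, 0.2315]
eef_rot: [0.146, 0.989, 0.0, 0.0]
contact_force: [0.1, 0.5, -0.9]
opening: 0.994
grasp_force: 0.0
```

Emit:
carry_out([
  {"dp": [-1,-1,0],"roll": 0,"grip": 85},
  {"dp": [-1,-1,0],"roll": 0,"grip": 85},
  {"dp": [-1,-1,0],"roll": 0,"grip": 85},
  {"dp": [-1,-1,0],"roll": 0,"grip": 85},
  {"dp": [-1,-1,0],"roll": 0,"grip": 85},
  {"dp": [-1,-1,0],"roll": 0,"grip": 85},
  {"dp": [-1,-1,0],"roll": 0,"grip": 85},
  {"dp": [-1,-1,0],"roll": 0,"grip": 85},
])

```text
t: 4.9
ee_pos: [0.5362, 0.0156, 0.2315]
eef_rot: [0.146, 0.989, 0.0, 0.0]
contact_force: [1.1, 0.1, -0.2]
opening: 0.998
grasp_force: 0.0
```

```bash
python3 -c "
from h import *
plan(.586,-.234,.14,-16.8)"
```

```text
t 4.9 pos [0.5362 0.0156 0.2315] th 73.2 tilt 0.000 units [ -5.98 -11.23   4.57] roll 0.00
```

Emit:
carry_out([
  {"dp": [-0.5,-0.94,0.2],"roll": 0,"grip": 85},
  {"dp": [-0.5,-0.94,0.3],"roll": 0,"grip": 85},
  {"dp": [-0.5,-0.94,0.4],"roll": 0,"grip": 85},
  {"dp": [-0.5,-0.94,0.4],"roll": 0,"grip": 85},
  {"dp": [-0.5,-0.94,0.4],"roll": 0,"grip": 85},
  {"dp": [-0.5,-0.94,0.4],"roll": 0,"grip": 85},
  {"dp": [-0.5,-0.94,0.4],"roll": 0,"grip": 85},
  {"dp": [-0.5,-0.94,0.4],"roll": 0,"grip": 85},
])

```text
t: 5.9
ee_pos: [0.5692, -0.1512, 0.1732]
eef_rot: [0.146, 0.989, 0.0, 0.0]
contact_force: [-0.1, 0.3, -0.2]
opening: 1.0
grasp_force: 0.0
```

Emit:
carry_out([
  {"dp": [-0.5,-0.94,0.4],"roll": 0,"grip": 85},
  {"dp": [-0.5,-0.94,0.4],"roll": 0,"grip": 85},
  {"dp": [-0.5,-0.94,0.4],"roll": 0,"grip": 85},
  {"dp": [-0.48,-0.89,0.47],"roll": 0,"grip": 85},
  {"dp": [0,0,0],"roll": 0,"grip": 85},
])

```text
t: 6.52
ee_pos: [0.5848, -0.2347, 0.1393]
eef_rot: [0.147, 0.989, -0.0, -0.001]
contact_force: [0.5, -0.8, -0.2]
opening: 0.995
grasp_force: 0.0
```

```bash
python3 -c "
from h import *
plan(.586,-.234,.049,-16.8)
p=capture('scene'); save(p,'s1.png',(110,130,330,300),3.5)
for b in blobs(p,'orange',.06): print(b)"
```

```text
t 6.5 pos [ 0.5848 -0.2347  0.1393] th 73.1 tilt 0.002 units [-0.05  0.05  4.52] roll -0.02
(np.int64(17), array([ 0.5821, -0.2625,  0.0721]), array([ 0.5766, -0.2658,  0.0603]), array([ 0.5865, -0.2594,  0.0825]))
(np.int64(14), array([ 0.6001, -0.2054,  0.0739]), array([ 0.5938, -0.2079,  0.0603]), array([ 0.6019, -0.2021,  0.0825]))
(np.int64(22), array([ 0.5738, -0.3775,  0.0713]), array([ 0.5686, -0.3825,  0.0616]), array([ 0.578 , -0.3733,  0.0811]))
(np.int64(15), array([ 0.5913, -0.3181,  0.0714]), array([ 0.5848, -0.3221,  0.0607]), array([ 0.5944, -0.3155,  0.0796]))
```

View pics/s1.png

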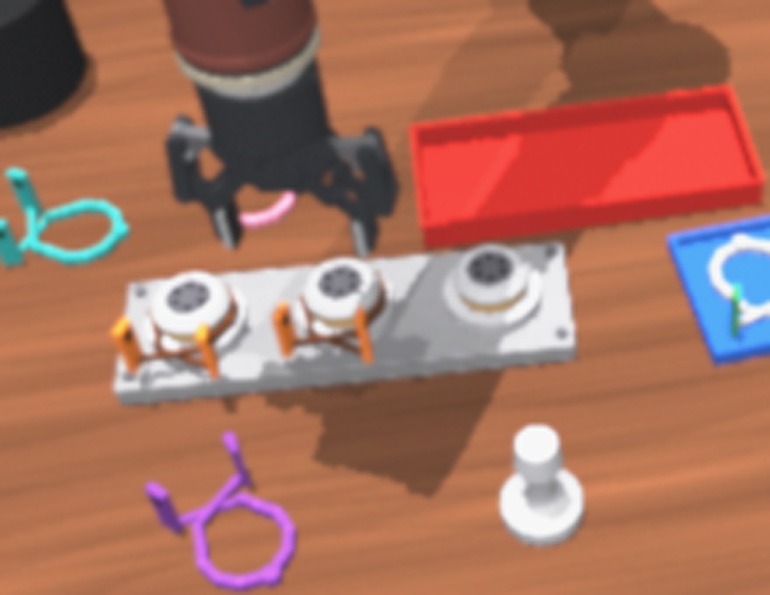

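```bash
python3 -c "
from h import *
p=capture('scene')
def pr(q):
    c=p['T'][:3,:3].T@(np.array(q)-p['T'][:3,3]); c=p['K']@c; c=c[:2]/c[2]; return c,(c-[110,130])*3.5
for q in ([.585,-.2345,.152],[.585,-.2345,.08],[.5821-.002,-.2625,.08],[.600-.002,-.2054,.08]):print(pr(q))"
```

```text
(array([195.7728, 199.7028]), array([300.2049, 243.9596]))
(array([200.7483, 218.9946]), array([317.6192, 311.481 ]))
(array([189.636 , 219.2355]), array([278.7261, 312.3242]))
(array([212.5217, 221.0636]), array([358.8261, 318.7226]))
```

The fingertips sit where I projected them, within 1 px. I go down and pinch.

Emit:
carry_out([
  {"dp": [0,0,1],"roll": 0,"grip": 85},
  {"dp": [0,0,1],"roll": 0,"grip": 85},
  {"dp": [0,0,1],"roll": 0,"grip": 85},
  {"dp": [0,0,0.8],"roll": 0,"grip": 85},
  {"dp": [0,0,0.7],"roll": 0,"grip": 85},
  {"dp": [0,0,0],"roll": 0,"grip": 85},
])

```text
t: 7.38
ee_pos: [0.5848, -0.233, 0.0487]
eef_rot: [0.146, 0.989, -0.0, -0.001]
contact_force: [0.3, -0.4, -0.7]
opening: 0.995
grasp_force: 0.0
```

Emit:
carry_out([
  {"dp": [0,0,0],"roll": 0,"grip": 50},
  {"dp": [0,0,0],"roll": 0,"grip": 30},
  {"dp": [0,0,0],"roll": 0,"grip": 10},
  {"dp": [0,0,0],"roll": 0,"grip": 10},
  {"dp": [0,0,0],"roll": 0,"grip": 10},
  {"dp": [0,0,0],"roll": 0,"grip": 10},
  {"dp": [0,0,0],"roll": 0,"grip": 10},
  {"dp": [0,0,0],"roll": 0,"grip": 10},
], squeeze=50)

```text
t: 8.38
ee_pos: [0.5876, -0.2335, 0.0519]
eef_rot: [0.146, 0.989, -0.0, 0.002]
contact_force: [3.1, 1.0, 7.0]
opening: 0.231
grasp_force: 50.9
```

```bash
python3 -c "
from h import *
print(read_state()['opening']*85.4,read_state()['contact_force'])
for n in('scene','top'):
  p=capture(n)
  for b in blobs(p,'orange',.055): print(b[:2])
save(p,'t2.png',(310,170,410,250),6)"
```

```text
19.70301892663556 [3.0851 1.0138 6.9998]
(np.int64(24), array([ 0.5899, -0.2404,  0.0689]))
(np.int64(28), array([ 0.5743, -0.3772,  0.0687]))
(np.int64(17), array([ 0.5912, -0.3182,  0.0699]))
(np.int64(10), array([ 0.5686, -0.3732,  0.0696]))
```

Emit:
carry_out([
  {"dp": [0,0,-0.2],"roll": 0,"grip": 10},
  {"dp": [0,0,-0.3],"roll": 0,"grip": 10},
  {"dp": [0,0,-0.3],"roll": 0,"grip": 10},
  {"dp": [0,0,-0.3],"roll": 0,"grip": 10},
  {"dp": [0,0,-0.3],"roll": 0,"grip": 10},
])

```text
t: 9.1
ee_pos: [0.5855, -0.2332, 0.0784]
eef_rot: [0.146, 0.989, -0.0, 0.0]
contact_force: [0.4, 0.5, -1.5]
opening: 0.229
grasp_force: 50.0
```

Emit:
carry_out([
  {"dp": [0,0,-0.5],"roll": 0,"grip": 10},
  {"dp": [0,0,-0.5],"roll": 0,"grip": 10},
  {"dp": [0,0,-0.8],"roll": 0,"grip": 10},
  {"dp": [0,0,-0.8],"roll": 0,"grip": 10},
  {"dp": [0,0,0],"roll": 0,"grip": 10},
])

```text
t: 9.72
ee_pos: [0.5864, -0.2336, 0.1318]
eef_rot: [0.146, 0.989, -0.0, 0.001]
contact_force: [0.1, -0.8, -2.0]
opening: 0.23
grasp_force: 50.0
```

```bash
python3 - <<'E'
from h import *
p=capture('scene'); save(p,'s3.png',(140,130,330,270),4)
for b in blobs(p,'orange',.055): print(b[:2])
d=outline_of(p,"scrap_c"); print([(x["pixel"],x["confidence"]) for x in d])
for n in('top',):
    q=capture(n); P,h,_=cloud(q); H,S,V=h.T; m=((H<4)|(H>176))&(S>200)&(V>150)&(P[:,2]>.02)&(P[:,2]<.035)&(P[:,0]>.25)
    print("box",cv2.minAreaRect((P[m][:,:2]*1000).astype(np.float32)))
    for n in ('worn1_c','scrap_c'):
        for pp,z in((p,.08 if n[0]=='w' else .014),(q,.08 if n[0]=='w' else .014)): 
            for e in pinpoint(pp,n): print(n,e['pixel'],e['confidence'],w(pp,e['pixel'],z))
print(read_state()['contact_force'])
plan(.445,-.075,.12,-1)
E
```

```text
(np.int64(54), array([ 0.5868, -0.2388,  0.1442]))
(np.int64(28), array([ 0.5744, -0.3771,  0.0689]))
(np.int64(18), array([ 0.5916, -0.3181,  0.0696]))
[([276.7, 176.1], 0.56)]
box ((400.739013671875, 14.927505493164062), (246.41259765625, 124.13829803466797), 88.9292221069336)
scrap_c [276.5, 176.5] 0.63 [ 0.4006 -0.006   0.014 ]
scrap_c [425.4, 229.4] 0.37 [0.6841 0.3482 0.014 ]
scrap_c [263.5, 266.4] 0.57 [ 0.4053 -0.0096  0.014 ]
[ 0.3643 -0.2136 -0.9761]
t 10.1 pos [ 0.5852 -0.2331  0.1293] th 73.2 tilt 0.001 units [8.99 5.54 0.48] roll -2.75
```

View pics/s3.png

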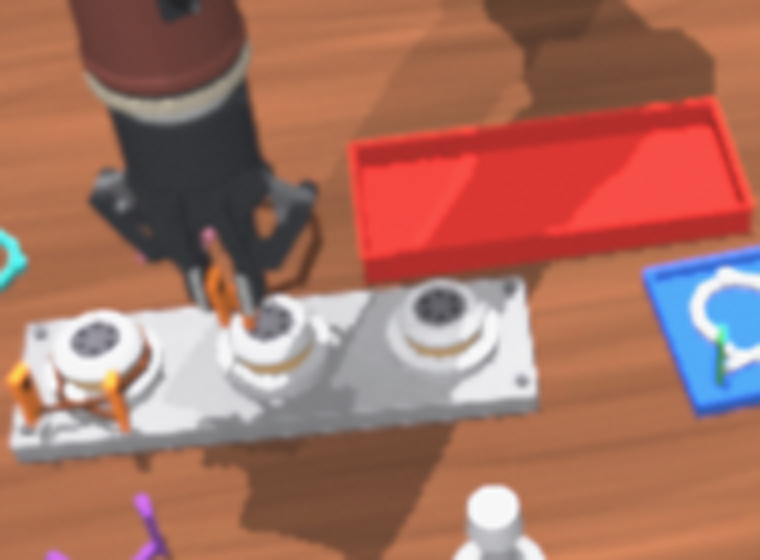

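Emit:
carry_out([
  {"dp": [0.9,0.55,0],"roll": 0,"grip": 10},
  {"dp": [0.9,0.55,0],"roll": 0,"grip": 10},
  {"dp": [0.9,0.55,0],"roll": 0,"grip": 10},
  {"dp": [0.9,0.55,0],"roll": 0,"grip": 10},
  {"dp": [0.9,0.55,0],"roll": 0,"grip": 10},
  {"dp": [0.9,0.55,0],"roll": 0,"grip": 10},
  {"dp": [0.9,0.55,0],"roll": 0,"grip": 10},
  {"dp": [0.9,0.55,0],"roll": 0,"grip": 10},
])

```text
t: 11.08
ee_pos: [0.4724, -0.1069, 0.1297]
eef_rot: [0.146, 0.989, -0.0, -0.0]
contact_force: [-0.4, 0.4, -0.8]
opening: 0.23
grasp_force: 50.0
```

Emit:
carry_out([
  {"dp": [0.9,0.55,0],"roll": 0,"grip": 10},
  {"dp": [0.9,0.55,0],"roll": 0,"grip": 10},
  {"dp": [0,0,0.5],"roll": -0.9,"grip": 10},
  {"dp": [0,0,0.5],"roll": -0.9,"grip": 10},
  {"dp": [0,0,0.5],"roll": -0.9,"grip": 10},
  {"dp": [0,0,0],"roll": 0,"grip": 10},
])

```text
t: 11.82
ee_pos: [0.4443, -0.076, 0.0994]
eef_rot: [0.012, 1.0, -0.0, -0.001]
contact_force: [-0.1, -0.3, -1.3]
opening: 0.228
grasp_force: 50.0
```

```bash
python3 - <<'E'
from h import *
plan(.443,-.076,.027,-1)
p=capture('scene'); save(p,'s4.png',(200,120,360,240),4)
for e in pinpoint(p,'scrap_c'): print(e['pixel'],e['confidence'],w(p,e['pixel'],.014))
P,h,_=cloud(p); H,S,V=h.T; m=((H<4)|(H>176))&(S>180)&(V>90)&(P[:,2]>.018)&(P[:,2]<.04)&(P[:,0]>.25)
print("box",cv2.minAreaRect((P[m][:,:2]*1000).astype(np.float32)))
E
```

```text
t 11.8 pos [ 0.4443 -0.076   0.0994] th 88.6 tilt 0.002 units [ 0.06 -0.    3.62] roll -0.06
[277.8, 179.2] 0.77 [ 0.4131 -0.0042  0.014 ]
box ((401.72369384765625, -6.371856689453125), (289.0894470214844, 130.69302368164062), 88.8541259765625)
```

View pics/s4.png

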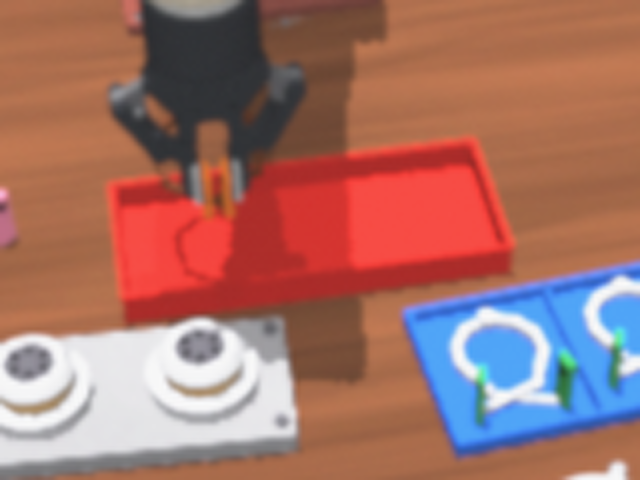

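The worn ring hangs spread over the left half of the box. I lower it, release, and go up.

Emit:
carry_out([
  {"dp": [0,0,1],"roll": 0,"grip": 10},
  {"dp": [0,0,1],"roll": 0,"grip": 10},
  {"dp": [0,0,0.9],"roll": 0,"grip": 10},
  {"dp": [0,0,0.6],"roll": 0,"grip": 10},
  {"dp": [0,0,0],"roll": 0,"grip": 10},
  {"dp": [0,0,0],"roll": 0,"grip": 40},
  {"dp": [0,0,0],"roll": 0,"grip": 60},
  {"dp": [0,0,0],"roll": 0,"grip": 80},
])

```text
t: 12.92
ee_pos: [0.4453, -0.0758, 0.0304]
eef_rot: [0.011, 1.0, 0.0, 0.0]
contact_force: [-0.2, 0.1, -0.7]
opening: 0.856
grasp_force: 0.0
```

Emit:
carry_out([
  {"dp": [0,0,0],"roll": 0,"grip": 85},
  {"dp": [0,0,0],"roll": 0,"grip": 85},
  {"dp": [0,0,0],"roll": 0,"grip": 85},
  {"dp": [0,0,-0.8],"roll": 0,"grip": 85},
  {"dp": [0,0,-1],"roll": 0,"grip": 85},
  {"dp": [0,0,-1],"roll": 0,"grip": 85},
  {"dp": [0,0,-1],"roll": 0,"grip": 85},
  {"dp": [0,0,-1],"roll": 0,"grip": 85},
])

```text
t: 13.92
ee_pos: [0.4451, -0.0762, 0.1277]
eef_rot: [0.012, 1.0, 0.0, 0.001]
contact_force: [0.8, -0.1, -0.2]
opening: 0.992
grasp_force: 0.0
```

```bash
python3 - <<'E'
from h import *
plan(.578,-.347,.13,-16)
p=capture('scene')
for b in blobs(p,'orange',.02): print(b[:2])
E
```

```text
t 13.9 pos [ 0.4451 -0.0762  0.1277] th 88.7 tilt 0.001 units [ -6.96 -13.38  -0.11] roll 2.56
(np.int64(32), array([ 0.4456, -0.0458,  0.0396]))
(np.int64(31), array([ 0.4451, -0.1052,  0.04  ]))
(np.int64(41), array([ 0.5738, -0.3769,  0.0635]))
(np.int64(25), array([ 0.5915, -0.3185,  0.0662]))
```

Emit:
carry_out([
  {"dp": [-0.5,-0.96,0],"roll": 0,"grip": 85},
  {"dp": [-0.5,-0.96,0],"roll": 0,"grip": 85},
  {"dp": [-0.5,-0.96,0],"roll": 0,"grip": 85},
  {"dp": [-0.5,-0.96,0],"roll": 0,"grip": 85},
  {"dp": [-0.5,-0.96,0],"roll": 0,"grip": 85},
  {"dp": [-0.5,-0.96,0],"roll": 0,"grip": 85},
  {"dp": [-0.5,-0.96,0],"roll": 0,"grip": 85},
  {"dp": [-0.5,-0.96,0],"roll": 0,"grip": 85},
])

```text
t: 14.98
ee_pos: [0.5217, -0.2319, 0.1266]
eef_rot: [0.011, 1.0, -0.0, 0.0]
contact_force: [-0.7, -0.1, -0.6]
opening: 0.998
grasp_force: 0.0
```

Emit:
carry_out([
  {"dp": [-0.5,-0.96,0],"roll": 0,"grip": 85},
  {"dp": [-0.5,-0.96,0],"roll": 0,"grip": 85},
  {"dp": [-0.5,-0.96,0],"roll": 0,"grip": 85},
  {"dp": [-0.5,-0.96,0],"roll": 0,"grip": 85},
  {"dp": [-0.5,-0.96,0],"roll": 0.85,"grip": 85},
  {"dp": [-0.46,-0.9,0],"roll": 0.85,"grip": 85},
  {"dp": [0,0,0],"roll": 0.86,"grip": 85},
  {"dp": [0,0,0],"roll": 0,"grip": 85},
])

```text
t: 15.98
ee_pos: [0.5764, -0.3474, 0.1263]
eef_rot: [0.139, 0.99, -0.0, -0.0]
contact_force: [-0.0, 0.9, -0.5]
opening: 0.993
grasp_force: 0.0
```

```bash
python3 - <<'E'
from h import *
plan(.578,-.347,.052,-16)
E
```

```text
t 16.0 pos [ 0.5764 -0.3474  0.1263] th 74.0 tilt 0.001 units [-0.07  0.04  3.72] roll 0.01
```

Emit:
carry_out([
  {"dp": [-0.1,0,1],"roll": 0,"grip": 85},
  {"dp": [0,0,1],"roll": 0,"grip": 85},
  {"dp": [0,0,1],"roll": 0,"grip": 85},
  {"dp": [0,0,0.7],"roll": 0,"grip": 85},
  {"dp": [0,0,0],"roll": 0,"grip": 85},
  {"dp": [0,0,0],"roll": 0,"grip": 50},
  {"dp": [0,0,0],"roll": 0,"grip": 30},
  {"dp": [0,0,0],"roll": 0,"grip": 10},
])

```text
t: 16.98
ee_pos: [0.5802, -0.348, 0.0537]
eef_rot: [0.139, 0.99, -0.0, 0.002]
contact_force: [3.0, 0.5, 6.5]
opening: 0.371
grasp_force: 6.9
```

Emit:
carry_out([
  {"dp": [0,0,0],"roll": 0,"grip": 10},
  {"dp": [0,0,0],"roll": 0,"grip": 10},
  {"dp": [0,0,0],"roll": 0,"grip": 10},
  {"dp": [0,0,0],"roll": 0,"grip": 10},
])

```text
t: 17.48
ee_pos: [0.5802, -0.3484, 0.054]
eef_rot: [0.139, 0.99, -0.001, 0.002]
contact_force: [3.0, 0.5, 7.8]
opening: 0.231
grasp_force: 51.6
```

Emit:
carry_out([
  {"dp": [0,0,-0.2],"roll": 0,"grip": 10},
  {"dp": [0,0,-0.3],"roll": 0,"grip": 10},
  {"dp": [0,0,-0.3],"roll": 0,"grip": 10},
  {"dp": [0,0,-0.3],"roll": 0,"grip": 10},
  {"dp": [0,0,-0.3],"roll": 0,"grip": 10},
])

```text
t: 18.1
ee_pos: [0.5783, -0.3479, 0.0804]
eef_rot: [0.139, 0.99, -0.0, -0.0]
contact_force: [0.5, -0.5, -0.4]
opening: 0.228
grasp_force: 50.8
```

```bash
python3 - <<'E'
from h import *
plan(.443,.064,.15,-1); print(read_state()['contact_force'])
p=capture('scene')
for b in blobs(p,'orange',.02): print(b[:2])
P,h,_=cloud(p); H,S,V=h.T; m=((H<4)|(H>176))&(S>180)&(V>90)&(P[:,2]>.018)&(P[:,2]<.04)&(P[:,0]>.25)
print("box",cv2.minAreaRect((P[m][:,:2]*1000).astype(np.float32)))
E
```

```text
t 18.1 pos [ 0.5783 -0.3479  0.0804] th 74.0 tilt 0.000 units [12.17 17.94 -3.48] roll -2.61
[ 0.5038 -0.5466 -0.4433]
(np.int64(35), array([ 0.445 , -0.046 ,  0.0387]))
(np.int64(32), array([ 0.4451, -0.1052,  0.0394]))
(np.int64(40), array([ 0.5791, -0.3539,  0.091 ]))
box ((401.40521240234375, -6.7494049072265625), (288.37261962890625, 130.3295440673828), 88.77806091308594)
```

Emit:
carry_out([
  {"dp": [0,0,-1],"roll": 0,"grip": 10},
  {"dp": [0,0,-1],"roll": 0,"grip": 10},
  {"dp": [0.68,1,-0.3],"roll": 0,"grip": 10},
  {"dp": [0.68,1,0],"roll": 0,"grip": 10},
  {"dp": [0.68,1,0],"roll": 0,"grip": 10},
  {"dp": [0.68,1,0],"roll": 0,"grip": 10},
  {"dp": [0.68,1,0],"roll": 0,"grip": 10},
  {"dp": [0.68,1,0],"roll": 0,"grip": 10},
])

```text
t: 19.15
ee_pos: [0.5331, -0.2096, 0.1274]
eef_rot: [0.139, 0.99, 0.0, 0.001]
contact_force: [-0.0, -0.1, -1.1]
opening: 0.224
grasp_force: 50.8
```

Emit:
carry_out([
  {"dp": [0.68,1,0],"roll": 0,"grip": 10},
  {"dp": [0.68,1,0],"roll": 0,"grip": 10},
  {"dp": [0.68,1,0],"roll": 0,"grip": 10},
  {"dp": [0.68,1,0],"roll": 0,"grip": 10},
  {"dp": [0.68,1,0],"roll": 0,"grip": 10},
  {"dp": [0.68,1,0],"roll": 0,"grip": 10},
  {"dp": [0.68,1,0],"roll": 0,"grip": 10},
  {"dp": [0.68,1,0],"roll": 0,"grip": 10},
])

```text
t: 20.15
ee_pos: [0.4726, -0.0259, 0.1272]
eef_rot: [0.139, 0.99, 0.001, 0.001]
contact_force: [0.4, -0.8, -1.0]
opening: 0.223
grasp_force: 50.8
```

Emit:
carry_out([
  {"dp": [0.68,1,0],"roll": 0,"grip": 10},
  {"dp": [0.68,1,0],"roll": 0,"grip": 10},
  {"dp": [0.68,1,0],"roll": 0,"grip": 10},
  {"dp": [0.68,1,0],"roll": 0,"grip": 10},
  {"dp": [0,0,0],"roll": -0.9,"grip": 10},
  {"dp": [0,0,0],"roll": -0.9,"grip": 10},
  {"dp": [0,0,0],"roll": -0.8,"grip": 10},
  {"dp": [0,0,0],"roll": 0,"grip": 10},
])

```text
t: 21.15
ee_pos: [0.4426, 0.0654, 0.1269]
eef_rot: [0.01, 1.0, 0.0, 0.001]
contact_force: [-0.3, -0.3, -1.2]
opening: 0.227
grasp_force: 50.8
```

```bash
cat >>h.py <<'E'
def box(p):
    P,h,_=cloud(p); H,S,V=h.T; m=((H<4)|(H>176))&(S>180)&(V>90)&(P[:,2]>.018)&(P[:,2]<.04)&(P[:,0]>.25)
    print("box",cv2.minAreaRect((P[m][:,:2]*1000).astype(np.float32)))
E
python3 - <<'E'
from h import *
plan(.443,.064,.028,-1)
p=capture('scene'); box(p)
for b in blobs(p,'orange',.02): print(b[:2])
E
```

```text
t 21.1 pos [0.4426 0.0654 0.1269] th 88.8 tilt 0.001 units [-0.02 -0.07  4.95] roll -0.03
box ((400.8255615234375, -6.6507415771484375), (288.2259521484375, 130.7421112060547), 88.75733184814453)
(np.int64(62), array([0.4341, 0.0693, 0.117 ]))
(np.int64(35), array([ 0.4449, -0.046 ,  0.0383]))
(np.int64(28), array([ 0.4455, -0.1051,  0.0408]))
```

```bash
python3 - <<'E'
from h import *
p=capture('scene'); save(p,'s5.png',(230,90,360,200),5)
E
```

```text
(no output)
```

View pics/s5.png

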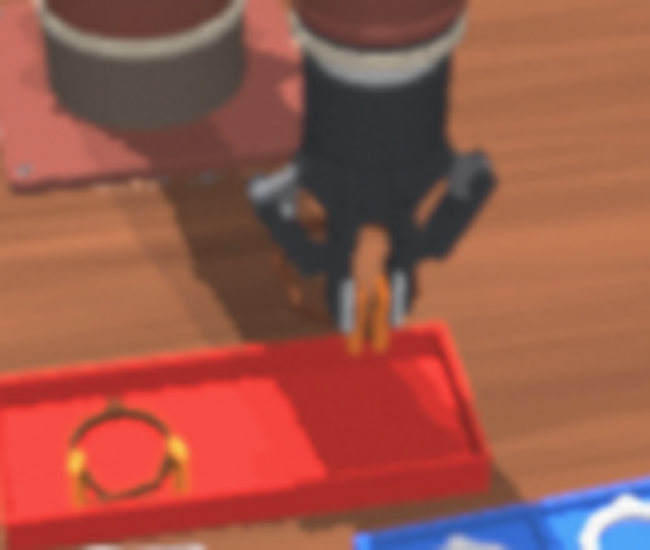

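The ring has slipped a little lower in the grip, with the eye ends now about 5 px below the pads at (365,350). It is still over the free right half of the box, so I set it down slightly higher.

Emit:
carry_out([
  {"dp": [0,0,1],"roll": 0,"grip": 10},
  {"dp": [0,0,1],"roll": 0,"grip": 10},
  {"dp": [0,0,1],"roll": 0,"grip": 10},
  {"dp": [0,0,0.6],"roll": 0,"grip": 10},
  {"dp": [0,0,0.4],"roll": 0,"grip": 10},
  {"dp": [0,0,0.2],"roll": 0,"grip": 10},
  {"dp": [0,0,0],"roll": 0,"grip": 10},
])

```text
t: 22.12
ee_pos: [0.4422, 0.0656, 0.042]
eef_rot: [0.01, 1.0, -0.0, 0.0]
contact_force: [0.9, 0.0, -0.8]
opening: 0.225
grasp_force: 50.8
```

```bash
python3 - <<'E'
from h import *
plan(.443,.064,.028,-1);print(read_state()['contact_force'])
p=capture('scene'); save(p,'s6.png',(230,110,360,210),5);box(p)
for b in blobs(p,'orange',.01): print(b[:2])
E
```

```text
t 22.1 pos [0.4422 0.0656 0.042 ] th 88.9 tilt 0.000 units [-0.04 -0.08  0.7 ] roll -0.02
[ 0.8892  0.0232 -0.8077]
box ((401.2291259765625, -6.9005279541015625), (287.93231201171875, 129.42901611328125), 88.77923583984375)
(np.int64(55), array([0.441 , 0.0675, 0.0418]))
(np.int64(38), array([ 0.4333, -0.1046,  0.0338]))
(np.int64(43), array([ 0.4374, -0.0462,  0.0338]))
```

View pics/s6.png

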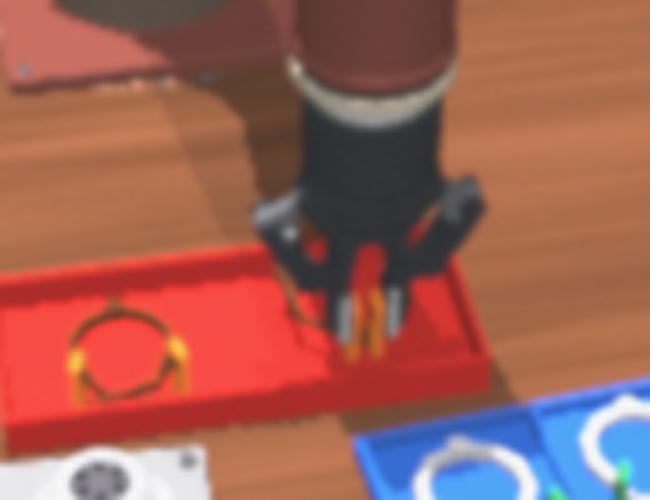

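Emit:
carry_out([
  {"dp": [0,0,0.15],"roll": 0,"grip": 10},
  {"dp": [0,0,0.15],"roll": 0,"grip": 10},
  {"dp": [0,0,0],"roll": 0,"grip": 30},
  {"dp": [0,0,0],"roll": 0,"grip": 50},
  {"dp": [0,0,0],"roll": 0,"grip": 70},
  {"dp": [0,0,0],"roll": 0,"grip": 85},
  {"dp": [0,0,0],"roll": 0,"grip": 85},
  {"dp": [0,0,0],"roll": 0,"grip": 85},
])

```text
t: 23.18
ee_pos: [0.4421, 0.0657, 0.036]
eef_rot: [0.009, 1.0, 0.0, 0.0]
contact_force: [1.1, 0.0, 0.5]
opening: 0.997
grasp_force: 0.0
```

Emit:
carry_out([
  {"dp": [0,0,0],"roll": 0,"grip": 85},
  {"dp": [0,0,-1],"roll": 0,"grip": 85},
  {"dp": [0,0,-1],"roll": 0,"grip": 85},
  {"dp": [0,0,-1],"roll": 0,"grip": 85},
  {"dp": [0,0,-1],"roll": 0,"grip": 85},
  {"dp": [0,0,-1],"roll": 0,"grip": 85},
  {"dp": [-1,0,0],"roll": 0,"grip": 85},
  {"dp": [-1,0,0],"roll": 0,"grip": 85},
])

```text
t: 24.18
ee_pos: [0.4827, 0.0652, 0.1364]
eef_rot: [0.009, 1.0, 0.001, 0.0]
contact_force: [-0.4, -0.4, -0.3]
opening: 0.993
grasp_force: 0.0
```

```bash
python3 - <<'E'
from h import *
plan(.6015,.1056,.022,0.5)
for n in ('scene','top'):
    p=capture(n); box(p)
    for c in('orange','green'):
        for b in blobs(p,c,.02): print(c,b[:2])
E
```

```text
t 24.2 pos [0.4827 0.0652 0.1364] th 88.9 tilt 0.001 units [-5.9   2.12  5.72] roll -0.27
box ((401.53076171875, -6.0870513916015625), (289.27923583984375, 132.4005889892578), 88.8824691772461)
orange (np.int64(37), array([0.4444, 0.0952, 0.0383]))
orange (np.int64(30), array([0.4442, 0.0359, 0.0404]))
orange (np.int64(34), array([ 0.4452, -0.0461,  0.0382]))
orange (np.int64(29), array([ 0.4454, -0.1053,  0.0404]))
green (np.int64(38), array([0.5873, 0.341 , 0.0378]))
green (np.int64(18), array([0.5875, 0.2802, 0.041 ]))
green (np.int64(32), array([0.5936, 0.2348, 0.04  ]))
green (np.int64(6), array([0.5917, 0.1741, 0.0482]))
green (np.int64(31), array([0.6031, 0.1355, 0.0411]))
green (np.int64(15), array([0.6049, 0.0759, 0.0455]))
green (np.int64(4), array([0.5959, 0.1728, 0.0285]))
box ((399.6510009765625, -51.50193786621094), (198.0497283935547, 123.80322265625), 88.92135620117188)
orange (np.int64(10), array([0.4367, 0.0325, 0.0885]))
orange (np.int64(4), array([ 0.4346, -0.1024,  0.0369]))
green (np.int64(14), array([0.5903, 0.2355, 0.0468]))
green (np.int64(16), array([0.5844, 0.3414, 0.0429]))
green (np.int64(17), array([0.5834, 0.281 , 0.0441]))
```

Emit:
carry_out([
  {"dp": [-1,0.35,0.2],"roll": 0,"grip": 85},
  {"dp": [-1,0.35,0.5],"roll": 0,"grip": 85},
  {"dp": [-1,0.35,0.5],"roll": 0,"grip": 85},
  {"dp": [-1,0.35,0.5],"roll": 0,"grip": 85},
  {"dp": [-1,0.35,0.3],"roll": 0,"grip": 85},
  {"dp": [-0.9,0.37,0],"roll": 0,"grip": 85},
  {"dp": [0,0,0],"roll": -0.27,"grip": 85},
  {"dp": [0,0,0],"roll": 0,"grip": 85},
])

```text
t: 25.28
ee_pos: [0.5998, 0.1046, 0.0958]
eef_rot: [-0.004, 1.0, -0.0, -0.001]
contact_force: [0.1, -0.1, -0.4]
opening: 0.993
grasp_force: 0.0
```

```bash
python3 - <<'E'
from h import *
plan(.6015,.1056,.023,0.5)
E
```

```text
t 25.3 pos [0.5998 0.1046 0.0958] th 90.5 tilt 0.001 units [-0.09  0.05  3.64] roll -0.00
```

Emit:
carry_out([
  {"dp": [-0.09,0.05,1],"roll": 0,"grip": 85},
  {"dp": [0,0,1],"roll": 0,"grip": 85},
  {"dp": [0,0,1],"roll": 0,"grip": 85},
  {"dp": [0,0,0.6],"roll": 0,"grip": 85},
  {"dp": [0,0,0],"roll": 0,"grip": 85},
  {"dp": [0,0,0],"roll": 0,"grip": 50},
  {"dp": [0,0,0],"roll": 0,"grip": 30},
  {"dp": [0,0,0],"roll": 0,"grip": 10},
], squeeze=100)

```text
t: 26.28
ee_pos: [0.6061, 0.1065, 0.0272]
eef_rot: [-0.004, 1.0, 0.001, 0.004]
contact_force: [2.7, 0.5, 16.2]
opening: 0.373
grasp_force: 10.5
```

Emit:
carry_out([
  {"dp": [0,0,0],"roll": 0,"grip": 10},
  {"dp": [0,0,0],"roll": 0,"grip": 10},
  {"dp": [0,0,0],"roll": 0,"grip": 10},
  {"dp": [0,0,0],"roll": 0,"grip": 10},
])

```text
t: 26.78
ee_pos: [0.6069, 0.1066, 0.028]
eef_rot: [-0.004, 1.0, 0.001, 0.004]
contact_force: [3.2, -0.4, 18.6]
opening: 0.193
grasp_force: 98.2
```

Emit:
carry_out([
  {"dp": [0,0,-0.3],"roll": 0,"grip": 10},
  {"dp": [0,0,-0.6],"roll": 0,"grip": 10},
  {"dp": [0,0,-1],"roll": 0,"grip": 10},
  {"dp": [0,0,-1],"roll": 0,"grip": 10},
  {"dp": [0,0,-1],"roll": 0,"grip": 10},
  {"dp": [0,0,-1],"roll": 0,"grip": 10},
  {"dp": [0,0,0],"roll": 0,"grip": 10},
])

```text
t: 27.65
ee_pos: [0.6037, 0.1063, 0.124]
eef_rot: [-0.004, 1.0, 0.001, 0.001]
contact_force: [-0.1, 0.6, -0.8]
opening: 0.194
grasp_force: 97.9
```

```bash
python3 - <<'E'
from h import *
print(read_state()['contact_force'])
c,s=np.cos(np.radians(-4)),np.sin(np.radians(-4))
plan(.545+.052*c,-.104+.052*s,.13,-4)
for n in('scene','top'):
    p=capture(n)
    for b in blobs(p,'green',.07): print(b)
    P,h,_=cloud(p);e=np.array(read_state()['ee_pos'])
    m=(abs(P[:,0]-e[0]+.06)<.045)&(abs(P[:,1]-e[1])<.045)&(P[:,2]>e[2]-.04)&(P[:,2]<e[2]+.005)&(h[:,1]<60)&(h[:,2]>120)
    q=P[m]-e; print(n,m.sum(),q.min(0),q.max(0),q.mean(0))
E
```

```text
[-0.1167  0.5656 -0.7977]
t 27.6 pos [0.6037 0.1063 0.124 ] th 90.5 tilt 0.003 units [  0.43 -10.69  -0.32] roll 0.78
(np.int64(42), array([0.6055, 0.1116, 0.13  ]), array([0.596 , 0.104 , 0.1051]), array([0.6113, 0.1144, 0.1479]))
(np.int64(9), array([0.6076, 0.0983, 0.11  ]), array([0.6026, 0.0968, 0.1047]), array([0.6104, 0.1003, 0.1145]))
scene 94 [-0.0934 -0.0427 -0.0232] [-0.0153  0.0336 -0.0102] [-0.0531 -0.0238 -0.0154]
top 96 [-0.0947 -0.0418 -0.0233] [-0.0162  0.0136 -0.008 ] [-0.064  -0.0232 -0.0154]
```

Emit:
carry_out([
  {"dp": [0,-1,0],"roll": 0,"grip": 10},
  {"dp": [0,-1,0],"roll": 0,"grip": 10},
  {"dp": [0,-1,0],"roll": 0,"grip": 10},
  {"dp": [0,-1,0],"roll": 0,"grip": 10},
  {"dp": [0,-1,0],"roll": 0,"grip": 10},
  {"dp": [0.1,-1,0],"roll": 0,"grip": 10},
  {"dp": [0.1,-1,0],"roll": 0,"grip": 10},
  {"dp": [0.1,-1,0],"roll": 0,"grip": 10},
])

```text
t: 28.75
ee_pos: [0.5977, -0.0552, 0.1219]
eef_rot: [-0.004, 1.0, 0.0, -0.0]
contact_force: [0.0, -1.3, -1.0]
opening: 0.201
grasp_force: 97.9
```

Emit:
carry_out([
  {"dp": [0.1,-1,0.2],"roll": 0,"grip": 10},
  {"dp": [0,-1,0.3],"roll": 0,"grip": 10},
  {"dp": [0,-0.7,0.3],"roll": 0.4,"grip": 10},
  {"dp": [0,0,0.2],"roll": 0.38,"grip": 10},
  {"dp": [0,0,0],"roll": 0,"grip": 10},
])

```text
t: 29.38
ee_pos: [0.5963, -0.1071, 0.1014]
eef_rot: [0.035, 0.999, 0.0, -0.0]
contact_force: [0.7, 0.0, -0.7]
opening: 0.195
grasp_force: 97.9
```

```bash
cat >> h.py <<'E'
def inhand(p,n):
    """light ring points in the tool's yaw frame (x' along ring x from TCP)"""
    from scipy.spatial.transform import Rotation as R
    s=read_state(); e=np.array(s["ee_pos"]); M=R.from_quat(s["eef_rot"]).as_matrix()
    y=M[:,1]*np.sign(M[1,1]); B=np.stack([np.cross(y,[0,0,1]),y,[0,0,1]])
    P,h,_=cloud(p); q=(B@(P-e).T).T
    m=(q[:,0]>-.11)&(q[:,0]<-.012)&(abs(q[:,1])<.05)&(q[:,2]>-.03)&(q[:,2]<0)&(h[:,1]<80)&(h[:,2]>90)
    r=q[m]; A=np.c_[r[:,:2],np.ones(len(r))]; k=np.linalg.lstsq(A,r[:,2],rcond=None)[0]
    print(n,len(r),"min",r.min(0),"max",r.max(0),"plane slope",k, "hinge y",r[r[:,0]<np.sort(r[:,0])[8],1].mean())
    g=[b for b in blobs(p,"green",e[2]-.03)]
    for b in g: print("  eye",b[0],B@(b[1]-e),"x span",b[2][0]-e[0],b[3][0]-e[0])
E
python3 - <<'E'
from h import *
c,s=np.cos(np.radians(-4)),np.sin(np.radians(-4))
plan(.545+.052*c,-.104+.052*s,.053,-4)
for n in('scene','top'):
    p=capture(n); inhand(p,n); save(p,n+'7.png',*( ((210,150,310,230),6) if n=='scene' else ((260,170,360,250),6)))
    P,h,_=cloud(p)
    for x,y in((.5907,.2046),(.5857,.311)):
        m=(abs(P[:,0]-x+.06)<.047)&(abs(P[:,1]-y)<.045)&(abs(P[:,2]-.011)<.006)&(h[:,1]<60)&(h[:,2]>140); q=P[m]; print('rest',m.sum(),q.min(0),q.max(0))
E
```

```text
t 29.4 pos [ 0.5963 -0.1071  0.1014] th 86.0 tilt 0.001 units [-0.03 -0.02  2.42] roll -0.00
scene 69 min [-0.0855 -0.0386 -0.0236] max [-0.0158  0.0385 -0.012 ] plane slope [-0.0224  0.0201 -0.0175] hinge y 0.0069248941074991875
  eye 5 [ 0.0039 -0.0067  0.0206] x span 0.0012770782840380024 0.00531391873051934
rest 156 [0.4976 0.1746 0.005 ] [0.577  0.2432 0.0168]
rest 151 [0.4971 0.2807 0.005 ] [0.5724 0.3519 0.0163]Traceback (most recent call last):
  File "<stdin>", line 5, in <module>
  File "h.py", line 47, in inhand
    print(n,len(r),"min",r.min(0),"max",r.max(0),"plane slope",k, "hinge y",r[r[:,0]<np.sort(r[:,0])[8],1].mean())
                         ~~~~~^^^
    return umr_minimum(a, axis, None, out, keepdims, initial, where)
ValueError: zero-size array to reduction operation minimum which has no identity
```

View pics/scene7.png

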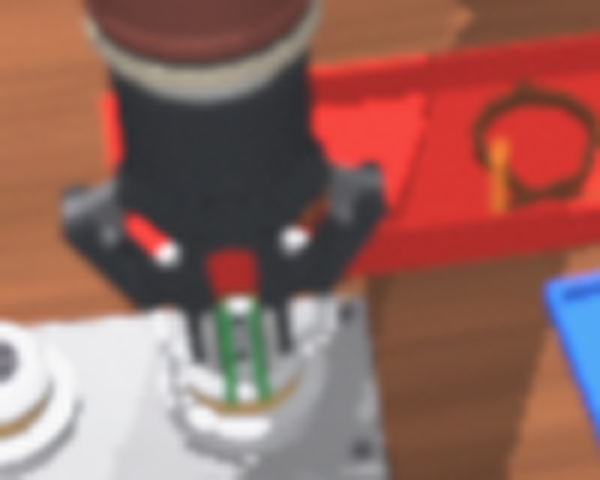

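Crop scene7 shows the ring held level and spread around neck 1's lip, with the green eyes at (230,350)/(258,350). I lower it gently and watch the force.

Emit:
carry_out([
  {"dp": [0,0,0.5],"roll": 0,"grip": 10},
  {"dp": [0,0,0.4],"roll": 0,"grip": 10},
  {"dp": [0,0,0.3],"roll": 0,"grip": 10},
  {"dp": [0,0,0.2],"roll": 0,"grip": 10},
  {"dp": [0,0,0.2],"roll": 0,"grip": 10},
  {"dp": [0,0,0],"roll": 0,"grip": 10},
])

```text
t: 30.22
ee_pos: [0.5962, -0.108, 0.0697]
eef_rot: [0.035, 0.999, -0.0, -0.0]
contact_force: [-0.8, -0.5, -0.6]
opening: 0.198
grasp_force: 97.9
```

```bash
python3 - <<'E'
from h import *
c,s=np.cos(np.radians(-4)),np.sin(np.radians(-4))
print(read_state()['contact_force'],read_state()['wrist_torque'])
plan(.545+.052*c,-.104+.052*s,.053,-4)
p=capture('scene'); inhand(p,'scene')
E
```

```text
[-0.8198 -0.5363 -0.5553] [-0.0014  0.0004 -0.0349]
t 30.2 pos [ 0.5962 -0.108   0.0697] th 86.0 tilt 0.000 units [-0.03  0.02  0.83] roll -0.00
scene 148 min [-0.0855 -0.038  -0.0297] max [-0.0159  0.0376 -0.0097] plane slope [-0.0622  0.0141 -0.0187] hinge y 0.013160891534361507
  eye 18 [-0.0403  0.4474 -0.022 ] x span -0.016352259626844834 -0.003201126224785078
  eye 11 [-0.036   0.3866 -0.0201] x span -0.01737704593091627 -0.0038215764729385704
  eye 17 [-0.0268  0.342  -0.0216] x span -0.010586047529154152 0.0033082800056611905
  eye 5 [-0.0254  0.2818 -0.021 ] x span -0.010953646763880998 -0.001084364643324398
```

Emit:
carry_out([
  {"dp": [0,0,0.2],"roll": 0,"grip": 10},
  {"dp": [0,0,0.2],"roll": 0,"grip": 10},
  {"dp": [0,0,0.2],"roll": 0,"grip": 10},
  {"dp": [0,0,0.1],"roll": 0,"grip": 10},
  {"dp": [0,0,0],"roll": 0,"grip": 10},
])

```text
t: 30.9
ee_pos: [0.5967, -0.1081, 0.0567]
eef_rot: [0.035, 0.999, 0.0, 0.0]
contact_force: [-2.7, 0.8, 7.9]
opening: 0.203
grasp_force: 98.5
```

Emit:
carry_out([
  {"dp": [0,0,0.1],"roll": 0,"grip": 10},
  {"dp": [0,0,0.05],"roll": 0,"grip": 10},
  {"dp": [0,0,0],"roll": 0,"grip": 10},
])

```text
t: 31.28
ee_pos: [0.5977, -0.1082, 0.0559]
eef_rot: [0.035, 0.999, 0.001, 0.001]
contact_force: [-7.0, 2.4, 28.1]
opening: 0.193
grasp_force: 99.8
```

Contact is at TCP z of about 0.056, where the flange should be. I ease off and let the ring contract.

Emit:
carry_out([
  {"dp": [0,0,-0.15],"roll": 0,"grip": 10},
  {"dp": [0,0,0],"roll": 0,"grip": 25},
  {"dp": [0,0,0],"roll": 0,"grip": 40},
  {"dp": [0,0,0],"roll": 0,"grip": 55},
  {"dp": [0,0,0],"roll": 0,"grip": 70},
  {"dp": [0,0,0],"roll": 0,"grip": 85},
  {"dp": [0,0,0],"roll": 0,"grip": 85},
  {"dp": [0,0,0],"roll": 0,"grip": 85},
])

```text
t: 32.28
ee_pos: [0.5965, -0.108, 0.056]
eef_rot: [0.035, 0.999, -0.0, 0.0]
contact_force: [0.8, -0.9, 0.3]
opening: 0.999
grasp_force: 0.0
```

Emit:
carry_out([
  {"dp": [0,0,0],"roll": 0,"grip": 85},
  {"dp": [0,0,-0.7],"roll": 0,"grip": 85},
  {"dp": [0,0,-1],"roll": 0,"grip": 85},
  {"dp": [0,0,-1],"roll": 0,"grip": 85},
  {"dp": [0,1,-0.8],"roll": -0.4,"grip": 85},
  {"dp": [0,1,0],"roll": 0,"grip": 85},
  {"dp": [0,1,0],"roll": 0,"grip": 85},
  {"dp": [0,1,0],"roll": 0,"grip": 85},
])

```text
t: 33.28
ee_pos: [0.5991, -0.0258, 0.1251]
eef_rot: [0.014, 1.0, 0.0, -0.001]
contact_force: [-0.0, 0.4, -0.4]
opening: 0.998
grasp_force: 0.0
```

```bash
python3 - <<'E'
from h import *
plan(.592,.2046,.027,-1.5)
for n in('scene','top'):
    p=capture(n); P,h,_=cloud(p)
    for b in blobs(p,'green',.02): print(n,b[:2])
    for x,y in((.545,-.104),):
        r=np.hypot(P[:,0]-x,P[:,1]-y); m=(r<.042)&(r>.030)&(P[:,2]>.030)&(P[:,2]<.06); q=P[m]-[x,y,0]
        a=np.degrees(np.arctan2(q[:,1],q[:,0]))
        for k in range(-180,180,45):
            z=q[(a>=k)&(a<k+45),2]; print(k,len(z),np.percentile(z,[10,50,90]) if len(z) else '')
save(capture('scene'),'s8.png',(150,150,310,270),5)
E
```

```text
t 33.3 pos [ 0.5991 -0.0258  0.1251] th 88.4 tilt 0.001 units [ 0.68 11.51  4.91] roll -0.03
scene (np.int64(35), array([0.5875, 0.3411, 0.0393]))
scene (np.int64(18), array([0.5873, 0.2803, 0.0407]))
scene (np.int64(34), array([0.5934, 0.2348, 0.0385]))
scene (np.int64(6), array([0.5904, 0.1747, 0.0467]))
scene (np.int64(4), array([0.595 , 0.1733, 0.0274]))
scene (np.int64(10), array([ 0.602 , -0.0793,  0.069 ]))
scene (np.int64(13), array([ 0.6001, -0.1386,  0.0708]))
-180 0 
-135 13 [0.0331 0.0397 0.0434]
-90 17 [0.0333 0.0417 0.0442]
-45 26 [0.0341 0.0394 0.0434]
0 30 [0.0333 0.0412 0.0434]
45 10 [0.0331 0.0361 0.0426]
90 8 [0.0336 0.0393 0.0433]
135 2 [0.0445 0.0455 0.0464]
top (np.int64(12), array([ 0.5946, -0.077 ,  0.0759]))
top (np.int64(16), array([0.59  , 0.2352, 0.045 ]))
top (np.int64(10), array([ 0.5938, -0.1375,  0.0772]))
top (np.int64(16), array([0.5842, 0.3409, 0.0443]))
top (np.int64(17), array([0.5833, 0.2808, 0.0448]))
top (np.int64(15), array([0.588 , 0.1752, 0.0447]))
-180 32 [0.0317 0.0403 0.0434]
-135 25 [0.032  0.0367 0.0444]
-90 17 [0.0333 0.0394 0.042 ]
-45 29 [0.0317 0.0381 0.0427]
0 28 [0.0342 0.0391 0.0421]
45 16 [0.0329 0.0381 0.0447]
90 23 [0.0317 0.0381 0.0434]
135 33 [0.0322 0.0395 0.0444]
```

View pics/s8.png

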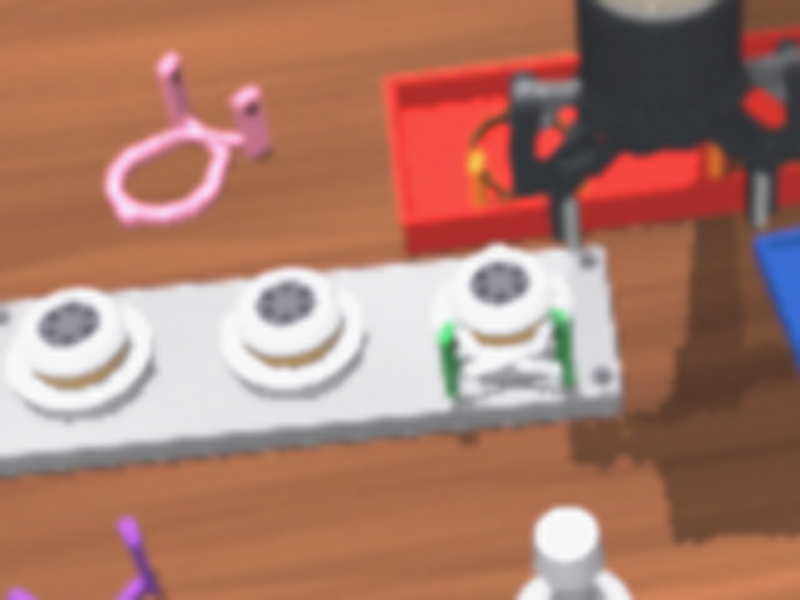

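Crop s8 shows the new ring flat in neck 1's groove, contracted, with its eyes apart at (447,360)/(565,350). Its top is at 43 mm all round. Next is the middle ring in the tray.

Emit:
carry_out([
  {"dp": [0.05,0.95,0],"roll": 0,"grip": 85},
  {"dp": [0.05,0.95,0],"roll": 0,"grip": 85},
  {"dp": [0.06,0.96,0],"roll": 0,"grip": 85},
  {"dp": [0.06,0.96,0],"roll": 0,"grip": 85},
  {"dp": [0.06,0.96,0],"roll": 0,"grip": 85},
  {"dp": [0.06,0.96,0],"roll": 0,"grip": 85},
  {"dp": [0.06,0.96,0],"roll": 0,"grip": 85},
  {"dp": [0.06,0.96,0],"roll": 0,"grip": 85},
])

```text
t: 34.42
ee_pos: [0.5949, 0.1267, 0.1259]
eef_rot: [0.015, 1.0, -0.0, 0.0]
contact_force: [0.6, 1.0, 0.2]
opening: 0.999
grasp_force: 0.0
```

Emit:
carry_out([
  {"dp": [0.06,0.96,0],"roll": 0,"grip": 85},
  {"dp": [0.06,0.96,0],"roll": 0,"grip": 85},
  {"dp": [0.06,0.96,0],"roll": 0,"grip": 85},
  {"dp": [0.06,0.96,0.4],"roll": 0,"grip": 85},
  {"dp": [0,0,0.8],"roll": 0,"grip": 85},
  {"dp": [0,0,0],"roll": 0,"grip": 85},
])

```text
t: 35.17
ee_pos: [0.5913, 0.2011, 0.0998]
eef_rot: [0.015, 1.0, -0.001, -0.001]
contact_force: [0.3, 0.0, -0.5]
opening: 0.995
grasp_force: 0.0
```

```bash
python3 - <<'E'
from h import *
plan(.592,.2046,.028,-1.5)
E
```

```text
t 35.2 pos [0.5913 0.2011 0.0998] th 88.3 tilt 0.004 units [-0.04  0.18  3.59] roll -0.04
```

Emit:
carry_out([
  {"dp": [-0.04,0.15,0.8],"roll": 0,"grip": 85},
  {"dp": [0,0,1],"roll": 0,"grip": 85},
  {"dp": [0,0,1],"roll": 0,"grip": 85},
  {"dp": [0,0,0.8],"roll": 0,"grip": 85},
  {"dp": [0,0,0],"roll": 0,"grip": 85},
  {"dp": [0,0,0],"roll": 0,"grip": 50},
  {"dp": [0,0,0],"roll": 0,"grip": 30},
  {"dp": [0,0,0],"roll": 0,"grip": 10},
])

```text
t: 36.17
ee_pos: [0.5968, 0.2061, 0.0335]
eef_rot: [0.015, 1.0, 0.001, 0.003]
contact_force: [2.7, 0.6, 15.1]
opening: 0.368
grasp_force: 10.5
```

Emit:
carry_out([
  {"dp": [0,0,0],"roll": 0,"grip": 10},
  {"dp": [0,0,0],"roll": 0,"grip": 10},
  {"dp": [0,0,0],"roll": 0,"grip": 10},
  {"dp": [0,0,0],"roll": 0,"grip": 10},
])

```text
t: 36.67
ee_pos: [0.5976, 0.2071, 0.0343]
eef_rot: [0.015, 1.0, 0.002, 0.004]
contact_force: [3.1, 3.0, 18.3]
opening: 0.189
grasp_force: 98.2
```

Emit:
carry_out([
  {"dp": [0,0,-0.3],"roll": 0,"grip": 10},
  {"dp": [0,0,-0.6],"roll": 0,"grip": 10},
  {"dp": [0,0,-1],"roll": 0,"grip": 10},
  {"dp": [0,0,-1],"roll": 0,"grip": 10},
  {"dp": [0,0,-1],"roll": 0,"grip": 10},
  {"dp": [0,0,-1],"roll": 0,"grip": 10},
  {"dp": [0,0,-0.3],"roll": 0,"grip": 10},
  {"dp": [0,0,0],"roll": 0,"grip": 10},
])

```text
t: 37.67
ee_pos: [0.5933, 0.2054, 0.1342]
eef_rot: [0.015, 1.0, 0.0, 0.0]
contact_force: [0.0, -0.2, -0.8]
opening: 0.19
grasp_force: 97.6
```

```bash
cat >>h.py <<'E'
NECK={1:(.545,-.104),2:(.5368,-.219),3:(.5287,-.333)}
def over(k,z,d=.0515):
    c,s=np.cos(np.radians(-4)),np.sin(np.radians(-4)); x,y=NECK[k]; plan(x+d*c,y+d*s,z,-4)
E
python3 - <<'E'
from h import *
over(2,.13)
for n in('scene','top'): inhand(capture(n),n)
E
```

```text
t 37.7 pos [0.5933 0.2054 0.1342] th 88.3 tilt 0.000 units [ -0.38 -21.4    0.2 ] roll 0.40
scene 107 min [-0.1032 -0.0413 -0.0281] max [-0.0121  0.0406 -0.0002] plane slope [-0.0192 -0.0028 -0.0231] hinge y -0.0008234883784382719
  eye 39 [0.0004 0.0053 0.0004] x span -0.009171389359188153 0.0073985389134256785
  eye 10 [-0.0001 -0.0081 -0.0192] x span -0.007055088228948736 0.004149672735231147
top 188 min [-0.0982 -0.0397 -0.0284] max [-0.012   0.0412 -0.0115] plane slope [-0.0168  0.0068 -0.0228] hinge y 0.0026140884193066797
  eye 12 [-0.0125 -0.0051  0.0274] x span -0.02954557627867538 -0.00523137065853041
```

Emit:
carry_out([
  {"dp": [0,-0.9,0],"roll": 0,"grip": 10},
  {"dp": [0,-0.9,0],"roll": 0,"grip": 10},
  {"dp": [0,-1,0],"roll": 0,"grip": 10},
  {"dp": [0,-1,0],"roll": 0,"grip": 10},
  {"dp": [0,-1,0],"roll": 0,"grip": 10},
  {"dp": [0,-1,0],"roll": 0,"grip": 10},
  {"dp": [0,-1,0],"roll": 0,"grip": 10},
  {"dp": [0,-1,0],"roll": 0,"grip": 10},
])

```text
t: 38.78
ee_pos: [0.5886, 0.048, 0.1339]
eef_rot: [0.015, 1.0, -0.0, 0.0]
contact_force: [0.4, -0.0, -1.6]
opening: 0.186
grasp_force: 97.6
```

Emit:
carry_out([
  {"dp": [0,-1,0],"roll": 0,"grip": 10},
  {"dp": [0,-1,0],"roll": 0,"grip": 10},
  {"dp": [0,-1,0],"roll": 0,"grip": 10},
  {"dp": [-0.1,-1,0],"roll": 0,"grip": 10},
  {"dp": [-0.1,-1,0],"roll": 0,"grip": 10},
  {"dp": [-0.1,-1,0],"roll": 0,"grip": 10},
  {"dp": [-0.1,-1,0],"roll": 0,"grip": 10},
  {"dp": [-0.1,-1,0],"roll": 0,"grip": 10},
])

```text
t: 39.78
ee_pos: [0.5938, -0.1123, 0.1339]
eef_rot: [0.015, 1.0, -0.0, -0.0]
contact_force: [-0.1, 0.6, -1.3]
opening: 0.186
grasp_force: 97.6
```

Emit:
carry_out([
  {"dp": [0,-1,0],"roll": 0,"grip": 10},
  {"dp": [0,-1,0],"roll": 0,"grip": 10},
  {"dp": [0,-1,0],"roll": 0,"grip": 10},
  {"dp": [0,-1,0],"roll": 0,"grip": 10},
  {"dp": [0,-1,0],"roll": 0.2,"grip": 10},
  {"dp": [0,-0.6,0],"roll": 0.2,"grip": 10},
  {"dp": [0,0,0],"roll": 0,"grip": 10},
])

```text
t: 40.65
ee_pos: [0.59, -0.2241, 0.1339]
eef_rot: [0.036, 0.999, -0.0, -0.0]
contact_force: [-0.4, -0.3, -0.9]
opening: 0.184
grasp_force: 97.6
```

```bash
python3 - <<'E'
from h import *
over(2,.061,.0535)
inhand(capture('scene'),'scene')
E
```

```text
t 40.6 pos [ 0.59   -0.2241  0.1339] th 85.9 tilt 0.001 units [-0.    0.07  3.64] roll -0.02
scene 105 min [-0.0935 -0.0373 -0.0286] max [-0.0124  0.0423 -0.0105] plane slope [ 0.0146  0.0116 -0.0214] hinge y 0.005204866688587065
  eye 20 [ 0.0017 -0.0073  0.0068] x span -0.006024881355390477 0.005259083261329955
  eye 8 [ 0.0025  0.0058 -0.0178] x span 0.0010790572101573304 0.004056760720247077
```

Emit:
carry_out([
  {"dp": [0,0.05,0.8],"roll": 0,"grip": 10},
  {"dp": [0,0,0.8],"roll": 0,"grip": 10},
  {"dp": [0,0,0.5],"roll": 0,"grip": 10},
  {"dp": [0,0,0.3],"roll": 0,"grip": 10},
  {"dp": [0,0,0.2],"roll": 0,"grip": 10},
  {"dp": [0,0,0.2],"roll": 0,"grip": 10},
  {"dp": [0,0,0.2],"roll": 0,"grip": 10},
  {"dp": [0,0,0],"roll": 0,"grip": 10},
])

```text
t: 41.7
ee_pos: [0.5902, -0.2218, 0.0737]
eef_rot: [0.035, 0.999, 0.0, -0.0]
contact_force: [0.2, 0.5, -1.6]
opening: 0.19
grasp_force: 97.6
```

Past the lip top with no contact. Down to the flange.

Emit:
carry_out([
  {"dp": [0,0,0.2],"roll": 0,"grip": 10},
  {"dp": [0,0,0.2],"roll": 0,"grip": 10},
  {"dp": [0,0,0.1],"roll": 0,"grip": 10},
  {"dp": [0,0,0],"roll": 0,"grip": 10},
])

```text
t: 42.2
ee_pos: [0.5903, -0.2219, 0.0638]
eef_rot: [0.035, 0.999, -0.0, -0.0]
contact_force: [0.4, 0.3, -0.2]
opening: 0.186
grasp_force: 97.6
```

Emit:
carry_out([
  {"dp": [0,0,0.1],"roll": 0,"grip": 10},
  {"dp": [0,0,0],"roll": 0,"grip": 10},
])

```text
t: 42.45
ee_pos: [0.591, -0.2219, 0.0629]
eef_rot: [0.035, 0.999, 0.0, 0.001]
contact_force: [-1.9, 1.1, 7.4]
opening: 0.184
grasp_force: 98.6
```

Emit:
carry_out([
  {"dp": [0,0,0],"roll": 0,"grip": 25},
  {"dp": [0,0,0],"roll": 0,"grip": 40},
  {"dp": [0,0,0],"roll": 0,"grip": 55},
  {"dp": [0,0,0],"roll": 0,"grip": 70},
  {"dp": [0,0,0],"roll": 0,"grip": 85},
  {"dp": [0,0,0],"roll": 0,"grip": 85},
  {"dp": [0,0,0],"roll": 0,"grip": 85},
  {"dp": [0,0,0],"roll": 0,"grip": 85},
])

```text
t: 43.45
ee_pos: [0.5904, -0.2218, 0.062]
eef_rot: [0.035, 0.999, -0.0, 0.0]
contact_force: [0.5, 0.9, 0.1]
opening: 0.99
grasp_force: 0.0
```

Emit:
carry_out([
  {"dp": [0,0,-0.7],"roll": 0,"grip": 85},
  {"dp": [0,0,-1],"roll": 0,"grip": 85},
  {"dp": [0,0,-1],"roll": 0,"grip": 85},
  {"dp": [0,1,-0.7],"roll": 0,"grip": 85},
  {"dp": [0,1,0],"roll": -0.6,"grip": 85},
  {"dp": [0,1,0],"roll": 0,"grip": 85},
  {"dp": [0,1,0],"roll": 0,"grip": 85},
  {"dp": [0,1,0],"roll": 0,"grip": 85},
])

```text
t: 44.45
ee_pos: [0.5935, -0.1204, 0.1295]
eef_rot: [0.005, 1.0, -0.0, -0.0]
contact_force: [-0.2, 0.4, 0.2]
opening: 0.997
grasp_force: 0.0
```

Emit:
carry_out([
  {"dp": [0,1,0],"roll": 0,"grip": 85},
  {"dp": [0,1,0],"roll": 0,"grip": 85},
  {"dp": [0,1,0],"roll": 0,"grip": 85},
  {"dp": [0,1,0],"roll": 0,"grip": 85},
  {"dp": [0,1,0],"roll": 0,"grip": 85},
  {"dp": [0,1,0],"roll": 0,"grip": 85},
  {"dp": [0,1,0],"roll": 0,"grip": 85},
  {"dp": [0,1,0],"roll": 0,"grip": 85},
])

```text
t: 45.45
ee_pos: [0.5954, 0.0393, 0.1299]
eef_rot: [0.005, 1.0, -0.0, 0.0]
contact_force: [0.3, -0.5, 0.0]
opening: 0.994
grasp_force: 0.0
```

```bash
cat >>h.py <<'E'
def seat(p,k):
    x,y=NECK[k]; P,h,_=cloud(p); r=np.hypot(P[:,0]-x,P[:,1]-y); m=(r<.040)&(r>.030)&(P[:,2]>.037)&(P[:,2]<.075)&(h[:,1]<80); q=P[m]-[x,y,0]
    a=np.degrees(np.arctan2(q[:,1],q[:,0])); print("neck",k,[(int(j),round(float(np.percentile(q[(a>=j)&(a<j+60),2],70)),4)) for j in range(-180,180,60) if ((a>=j)&(a<j+60)).sum()>3])
E
python3 - <<'E'
from h import *
plan(.587,.311,.027,-0.5)
for n in('scene','top'):
    p=capture(n); box(p); seat(p,1); seat(p,2)
    for b in blobs(p,'green',.02): print(n,b[:2])
E
```

```text
t 45.5 pos [0.5954 0.0393 0.1299] th 89.4 tilt 0.000 units [ 0.55 13.58  5.15] roll -0.01
box ((402.265625, -14.821487426757812), (272.1374206542969, 127.93407440185547), 88.3165512084961)
neck 1 [(-120, 0.0441), (-60, 0.0426), (0, 0.0423), (60, 0.0437)]
neck 2 [(-120, 0.0422), (-60, 0.0425), (0, 0.0424), (60, 0.0435)]
scene (np.int64(36), array([0.5878, 0.341 , 0.0381]))
scene (np.int64(17), array([0.5882, 0.2799, 0.0429]))
scene (np.int64(11), array([ 0.6008, -0.0797,  0.0715]))
scene (np.int64(7), array([ 0.594 , -0.1927,  0.0766]))
scene (np.int64(13), array([ 0.5992, -0.1386,  0.0697]))
scene (np.int64(23), array([ 0.5908, -0.2518,  0.0673]))
box ((399.94122314453125, -42.18054962158203), (215.8331756591797, 123.65718841552734), 88.78936004638672)
neck 1 [(-180, 0.0427), (-120, 0.0428), (-60, 0.0416), (0, 0.0417), (60, 0.0437), (120, 0.0424)]
neck 2 [(-180, 0.0431), (-120, 0.0427), (-60, 0.0408), (0, 0.0413), (60, 0.042), (120, 0.0421)]
top (np.int64(15), array([ 0.5959, -0.077 ,  0.0771]))
top (np.int64(10), array([ 0.5926, -0.1371,  0.0794]))
top (np.int64(16), array([0.5844, 0.3413, 0.0431]))
top (np.int64(19), array([0.5832, 0.2813, 0.0407]))
top (np.int64(17), array([ 0.5866, -0.1912,  0.0752]))
top (np.int64(15), array([ 0.5842, -0.2505,  0.0761]))
```

Neck 2 is seated flat too. Last ring: the one at the tray's +y end.

Emit:
carry_out([
  {"dp": [0,0.95,0],"roll": 0,"grip": 85},
  {"dp": [0,0.95,0],"roll": 0,"grip": 85},
  {"dp": [0,0.97,0],"roll": 0,"grip": 85},
  {"dp": [0.1,0.97,0],"roll": 0,"grip": 85},
  {"dp": [0.1,0.97,0],"roll": 0,"grip": 85},
  {"dp": [0.1,0.97,0],"roll": 0,"grip": 85},
  {"dp": [0.1,0.97,0],"roll": 0,"grip": 85},
  {"dp": [0.1,0.97,0],"roll": 0,"grip": 85},
])

```text
t: 46.55
ee_pos: [0.5867, 0.1938, 0.1299]
eef_rot: [0.005, 1.0, 0.0, 0.0]
contact_force: [0.0, -0.2, -0.3]
opening: 0.994
grasp_force: 0.0
```

Emit:
carry_out([
  {"dp": [0.05,0.97,0],"roll": 0,"grip": 85},
  {"dp": [0,0.97,0],"roll": 0,"grip": 85},
  {"dp": [0,0.97,0],"roll": 0,"grip": 85},
  {"dp": [0,0.97,0.4],"roll": 0,"grip": 85},
  {"dp": [0,0.97,0.5],"roll": 0,"grip": 85},
  {"dp": [0,0.98,0.5],"roll": 0,"grip": 85},
  {"dp": [0,0,0],"roll": 0,"grip": 85},
  {"dp": [0,0,0],"roll": 0,"grip": 85},
])

```text
t: 47.55
ee_pos: [0.5873, 0.3082, 0.1019]
eef_rot: [0.005, 1.0, -0.0, 0.0]
contact_force: [0.0, -1.4, 0.6]
opening: 0.996
grasp_force: 0.0
```

```bash
python3 - <<'E'
from h import *
plan(.587,.311,.027,-0.5)
E
```

```text
t 47.5 pos [0.5873 0.3082 0.1019] th 89.4 tilt 0.001 units [0.02 0.14 3.75] roll -0.02
```

Emit:
carry_out([
  {"dp": [0,0.13,0.9],"roll": 0,"grip": 85},
  {"dp": [0,0,1],"roll": 0,"grip": 85},
  {"dp": [0,0,1],"roll": 0,"grip": 85},
  {"dp": [0,0,0.8],"roll": 0,"grip": 85},
  {"dp": [0,0,0],"roll": 0,"grip": 85},
  {"dp": [0,0,0],"roll": 0,"grip": 50},
  {"dp": [0,0,0],"roll": 0,"grip": 30},
  {"dp": [0,0,0],"roll": 0,"grip": 10},
])

```text
t: 48.55
ee_pos: [0.5905, 0.3129, 0.0318]
eef_rot: [0.005, 1.0, 0.002, 0.003]
contact_force: [2.6, 0.2, 16.0]
opening: 0.369
grasp_force: 10.5
```

Emit:
carry_out([
  {"dp": [0,0,0],"roll": 0,"grip": 10},
  {"dp": [0,0,0],"roll": 0,"grip": 10},
  {"dp": [0,0,0],"roll": 0,"grip": 10},
  {"dp": [0,0,0],"roll": 0,"grip": 10},
])

```text
t: 49.05
ee_pos: [0.5911, 0.3141, 0.0326]
eef_rot: [0.005, 1.0, 0.003, 0.004]
contact_force: [2.9, 3.2, 16.4]
opening: 0.195
grasp_force: 98.6
```

Emit:
carry_out([
  {"dp": [0,0,-0.3],"roll": 0,"grip": 10},
  {"dp": [0,0,-0.6],"roll": 0,"grip": 10},
  {"dp": [0,0,-1],"roll": 0,"grip": 10},
  {"dp": [0,0,-1],"roll": 0,"grip": 10},
  {"dp": [0,0,-1],"roll": 0,"grip": 10},
  {"dp": [0,0,-1],"roll": 0,"grip": 10},
  {"dp": [0,0,-0.4],"roll": 0,"grip": 10},
  {"dp": [0,0,0],"roll": 0,"grip": 10},
])

```text
t: 50.05
ee_pos: [0.5872, 0.3119, 0.1344]
eef_rot: [0.005, 1.0, 0.0, 0.0]
contact_force: [0.5, 0.0, -1.8]
opening: 0.191
grasp_force: 97.5
```

```bash
python3 - <<'E'
from h import *
over(3,.135,.0535)
for n in('scene','top'): inhand(capture(n),n)
E
```

```text
t 50.0 pos [0.5872 0.3119 0.1344] th 89.4 tilt 0.001 units [ -0.06 -32.43  -0.04] roll 0.60
scene 122 min [-0.0969 -0.0398 -0.0277] max [-0.0144  0.0446 -0.0155] plane slope [-0.054  -0.0239 -0.0245] hinge y -0.0036576477392207757
  eye 53 [ 0.001   0.0021 -0.0015] x span -0.007161435637608959 0.007425198379180098
top 193 min [-0.0983 -0.0406 -0.0294] max [-0.0125  0.0442 -0.0131] plane slope [-0.0297 -0.0001 -0.0217] hinge y 0.00199775755011968
  eye 11 [-0.0123 -0.0057  0.0333] x span -0.02013163646619842 -0.0075444230263898016
```

Emit:
carry_out([
  {"dp": [0,-0.8,0],"roll": 0,"grip": 10},
  {"dp": [0,-0.9,0],"roll": 0,"grip": 10},
  {"dp": [0,-1,0],"roll": 0,"grip": 10},
  {"dp": [0,-1,0],"roll": 0,"grip": 10},
  {"dp": [0,-1,0],"roll": 0,"grip": 10},
  {"dp": [0,-1,0],"roll": 0,"grip": 10},
  {"dp": [0,-1,0],"roll": 0,"grip": 10},
  {"dp": [0,-1,0],"roll": 0,"grip": 10},
])

```text
t: 51.15
ee_pos: [0.5855, 0.1564, 0.1339]
eef_rot: [0.005, 1.0, -0.0, 0.0]
contact_force: [-0.2, 0.5, -0.5]
opening: 0.19
grasp_force: 97.5
```

Emit:
carry_out([
  {"dp": [0,-1,0],"roll": 0,"grip": 10},
  {"dp": [0,-1,0],"roll": 0,"grip": 10},
  {"dp": [0,-1,0],"roll": 0,"grip": 10},
  {"dp": [0,-1,0],"roll": 0,"grip": 10},
  {"dp": [0,-1,0],"roll": 0,"grip": 10},
  {"dp": [0,-1,0],"roll": 0,"grip": 10},
  {"dp": [0,-1,0],"roll": 0,"grip": 10},
  {"dp": [0,-1,0],"roll": 0,"grip": 10},
])

```text
t: 52.15
ee_pos: [0.5839, -0.0036, 0.1339]
eef_rot: [0.005, 1.0, -0.0, 0.0]
contact_force: [-0.2, 0.3, 0.3]
opening: 0.191
grasp_force: 97.5
```

Emit:
carry_out([
  {"dp": [0,-1,0],"roll": 0,"grip": 10},
  {"dp": [0,-1,0],"roll": 0,"grip": 10},
  {"dp": [0,-1,0],"roll": 0,"grip": 10},
  {"dp": [0,-1,0],"roll": 0,"grip": 10},
  {"dp": [0,-1,0],"roll": 0,"grip": 10},
  {"dp": [0,-1,0],"roll": 0,"grip": 10},
  {"dp": [0,-1,0],"roll": 0,"grip": 10},
  {"dp": [0,-1,0],"roll": 0,"grip": 10},
])

```text
t: 53.15
ee_pos: [0.5822, -0.1636, 0.1339]
eef_rot: [0.005, 1.0, -0.0, 0.0]
contact_force: [0.3, -0.7, -0.7]
opening: 0.191
grasp_force: 97.5
```

Emit:
carry_out([
  {"dp": [0,-1,0],"roll": 0,"grip": 10},
  {"dp": [0,-1,0],"roll": 0,"grip": 10},
  {"dp": [0,-1,0],"roll": 0,"grip": 10},
  {"dp": [0,-1,0],"roll": 0,"grip": 10},
  {"dp": [0,-1,0],"roll": 0,"grip": 10},
  {"dp": [0,-1,0],"roll": 0,"grip": 10},
  {"dp": [0,-1,0],"roll": 0.3,"grip": 10},
  {"dp": [0,-0.7,0],"roll": 0.3,"grip": 10},
])

```text
t: 54.15
ee_pos: [0.5801, -0.3178, 0.1339]
eef_rot: [0.036, 0.999, -0.0, -0.0]
contact_force: [0.5, 0.2, -0.4]
opening: 0.19
grasp_force: 97.5
```

Emit:
carry_out([
  {"dp": [0,0,0],"roll": 0,"grip": 10},
  {"dp": [0,0,0],"roll": 0,"grip": 10},
])

```text
t: 54.4
ee_pos: [0.5807, -0.3155, 0.1338]
eef_rot: [0.034, 0.999, 0.0, -0.0]
contact_force: [0.0, 0.5, -0.9]
opening: 0.19
grasp_force: 97.5
```

```bash
python3 - <<'E'
from h import *
over(3,.061,.0525)
for n in('scene','top'):
    p=capture(n);box(p); inhand(p,n)
E
```

```text
t 54.4 pos [ 0.5807 -0.3155  0.1338] th 86.0 tilt 0.001 units [-0.09 -1.06  3.64] roll 0.01
box ((401.81787109375, -6.1614532470703125), (289.3697814941406, 130.17794799804688), 89.15718078613281)
scene 113 min [-0.0972 -0.0312 -0.0273] max [-0.0134  0.0443 -0.0167] plane slope [ 0.     -0.0042 -0.0204] hinge y 0.0036293233685155213
  eye 41 [ 0.0026 -0.0063  0.0035] x span -0.00631256753745435 0.00500234361635532
  eye 5 [ 0.0039  0.0069 -0.0142] x span 0.0016680065547393097 0.005520211190697788
box ((400.18341064453125, -6.0132293701171875), (288.7742919921875, 124.57264709472656), 88.72675323486328)Traceback (most recent call last):
  File "<stdin>", line 4, in <module>
  File "h.py", line 47, in inhand
    print(n,len(r),"min",r.min(0),"max",r.max(0),"plane slope",k, "hinge y",r[r[:,0]<np.sort(r[:,0])[8],1].mean())
                         ~~~~~^^^
    return umr_minimum(a, axis, None, out, keepdims, initial, where)
ValueError: zero-size array to reduction operation minimum which has no identity
```

Emit:
carry_out([
  {"dp": [-0.05,-0.6,0],"roll": 0,"grip": 10},
  {"dp": [-0.04,-0.5,0.4],"roll": 0,"grip": 10},
  {"dp": [0,0,0.8],"roll": 0,"grip": 10},
  {"dp": [0,0,0.8],"roll": 0,"grip": 10},
  {"dp": [0,0,0.4],"roll": 0,"grip": 10},
  {"dp": [0,0,0.3],"roll": 0,"grip": 10},
  {"dp": [0,0,0.2],"roll": 0,"grip": 10},
  {"dp": [0,0,0],"roll": 0,"grip": 10},
])

```text
t: 55.5
ee_pos: [0.5807, -0.3382, 0.0759]
eef_rot: [0.035, 0.999, -0.0, -0.0]
contact_force: [-0.0, -0.7, -0.8]
opening: 0.19
grasp_force: 97.5
```

Emit:
carry_out([
  {"dp": [0,0,0.1],"roll": 0,"grip": 10},
  {"dp": [0,0,0],"roll": 0,"grip": 10},
])

```text
t: 55.75
ee_pos: [0.5808, -0.3383, 0.0741]
eef_rot: [0.035, 0.999, -0.0, 0.0]
contact_force: [0.2, -0.5, -2.0]
opening: 0.189
grasp_force: 97.5
```

Emit:
carry_out([
  {"dp": [0,0,0.2],"roll": 0,"grip": 10},
  {"dp": [0,0,0.2],"roll": 0,"grip": 10},
  {"dp": [0,0,0.1],"roll": 0,"grip": 10},
  {"dp": [0,0,0],"roll": 0,"grip": 10},
])

```text
t: 56.25
ee_pos: [0.5805, -0.3383, 0.0636]
eef_rot: [0.035, 0.999, 0.0, -0.0]
contact_force: [0.5, 1.4, -1.6]
opening: 0.196
grasp_force: 97.5
```

Emit:
carry_out([
  {"dp": [0,0,0.1],"roll": 0,"grip": 10},
  {"dp": [0,0,0],"roll": 0,"grip": 10},
])

```text
t: 56.5
ee_pos: [0.5807, -0.3383, 0.0619]
eef_rot: [0.035, 0.999, -0.0, -0.0]
contact_force: [-0.3, 0.7, -1.2]
opening: 0.19
grasp_force: 97.5
```

Emit:
carry_out([
  {"dp": [0,0,0.1],"roll": 0,"grip": 10},
  {"dp": [0,0,0],"roll": 0,"grip": 10},
])

```text
t: 56.75
ee_pos: [0.5813, -0.3385, 0.0613]
eef_rot: [0.035, 0.999, -0.0, 0.001]
contact_force: [-0.9, 2.7, 9.1]
opening: 0.188
grasp_force: 99.0
```

Emit:
carry_out([
  {"dp": [0,0,0],"roll": 0,"grip": 25},
  {"dp": [0,0,0],"roll": 0,"grip": 40},
  {"dp": [0,0,0],"roll": 0,"grip": 55},
  {"dp": [0,0,0],"roll": 0,"grip": 70},
  {"dp": [0,0,0],"roll": 0,"grip": 85},
  {"dp": [0,0,0],"roll": 0,"grip": 85},
  {"dp": [0,0,0],"roll": 0,"grip": 85},
  {"dp": [0,0,0],"roll": 0,"grip": 85},
])

```text
t: 57.75
ee_pos: [0.5807, -0.3383, 0.06]
eef_rot: [0.035, 0.999, -0.0, 0.0]
contact_force: [0.2, 0.2, -0.3]
opening: 0.992
grasp_force: 0.0
```

Emit:
carry_out([
  {"dp": [0,0,-0.7],"roll": 0,"grip": 85},
  {"dp": [0,0,-1],"roll": 0,"grip": 85},
  {"dp": [0,0,-1],"roll": 0,"grip": 85},
  {"dp": [0,0,-1],"roll": 0,"grip": 85},
  {"dp": [0,0,-1],"roll": 0,"grip": 85},
  {"dp": [0,0,-1],"roll": 0,"grip": 85},
  {"dp": [0,0,-1],"roll": 0,"grip": 85},
  {"dp": [0,0,0],"roll": 0,"grip": 85},
])

```text
t: 58.75
ee_pos: [0.5813, -0.3389, 0.1959]
eef_rot: [0.035, 0.999, -0.001, 0.001]
contact_force: [-1.0, 0.8, 0.2]
opening: 0.998
grasp_force: 0.0
```

```bash
python3 - <<'E'
from h import *
for n in('scene','top'):
    p=capture(n); box(p); [seat(p,k) for k in(1,2,3)]
    for c in('green','orange'):
        for b in blobs(p,c,.02): print(n,c,b[:2])
    if n=='scene': save(p,'s9.png',(120,120,350,270),3.4)
E
```

```text
box ((401.1387634277344, -6.5338592529296875), (288.71551513671875, 130.583984375), 88.75247955322266)
neck 1 [(-120, 0.0431), (-60, 0.0416), (0, 0.0431), (60, 0.0428)]
neck 2 [(-120, 0.0432), (-60, 0.0431), (0, 0.0424), (60, 0.0429)]
neck 3 [(-120, 0.0443), (-60, 0.0425), (0, 0.0425), (60, 0.0424), (120, 0.0431)]
scene green (np.int64(12), array([ 0.6015, -0.0794,  0.0727]))
scene green (np.int64(12), array([ 0.5944, -0.1921,  0.0729]))
scene green (np.int64(14), array([ 0.5989, -0.1387,  0.0706]))
scene green (np.int64(27), array([ 0.5911, -0.252 ,  0.0649]))
scene green (np.int64(32), array([ 0.581 , -0.3671,  0.0662]))
scene orange (np.int64(37), array([0.4441, 0.0951, 0.0383]))
scene orange (np.int64(29), array([0.4435, 0.0362, 0.0397]))
scene orange (np.int64(35), array([ 0.4453, -0.0459,  0.0394]))
scene orange (np.int64(32), array([ 0.4451, -0.1052,  0.0394]))
box ((400.40887451171875, -6.38836669921875), (288.7406921386719, 124.67588806152344), 89.13680267333984)
neck 1 [(-180, 0.0448), (-120, 0.0418), (-60, 0.0416), (0, 0.0411), (60, 0.0436), (120, 0.0424)]
neck 2 [(-180, 0.0433), (-120, 0.0429), (-60, 0.0418), (0, 0.0435), (60, 0.0413), (120, 0.0448)]
neck 3 []
top green (np.int64(14), array([ 0.5954, -0.0772,  0.0768]))
top green (np.int64(11), array([ 0.5935, -0.1371,  0.0772]))
top green (np.int64(16), array([ 0.5863, -0.1915,  0.0743]))
top green (np.int64(15), array([ 0.5844, -0.2507,  0.075 ]))
top green (np.int64(22), array([ 0.5758, -0.3016,  0.0929]))
top orange (np.int64(4), array([0.4467, 0.0981, 0.0462]))
top orange (np.int64(6), array([0.4375, 0.0935, 0.0393]))
top orange (np.int64(10), array([ 0.4416, -0.0452,  0.0492]))
top orange (np.int64(15), array([ 0.4405, -0.1044,  0.0452]))
```

View pics/s9.png

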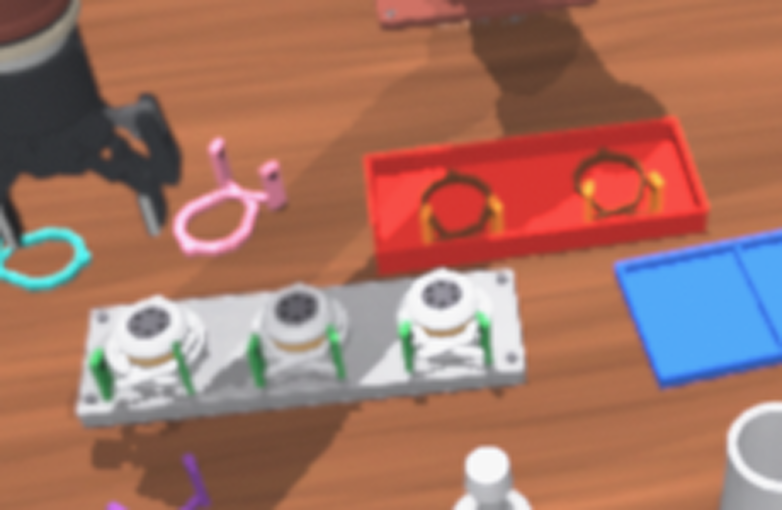

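Crop s9 shows all three necks with green-eyed rings flat and contracted, eyes at (100,370)/(183,365), (257,355)/(337,350) and (405,345)/(485,335). Both worn rings lie in the level red box at (457,205) and (612,185). The gripper is clear of everything.

```bash
python3 -c "
from rig import *
print(finish_job())"
```

```text
the job is handed in; nothing more can be done
None
```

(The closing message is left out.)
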